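Stow the tumblers mouth down under the shelf riser

TASK

The counter is being closed for the night: clear the whisk out of the way by laying it across the middle of the blue plate, then put every tumbler away so that no dust gets in, turned over and standing mouth down on the counter, fully underneath the wire shelf riser. Leave the glass mixing bowl and the canister where they are.

Things in the scene. Friction and masses are not known exactly. Their poses are not given: they have to be found in the camera images.
- tumbler1: white melamine tumbler, no handle, 70 mm tall, tapering from 58 mm diameter at the foot to 66 mm over the rim, wall 4 mm, about 0.14 kg, at first mouth up. Origin under the centre of the foot, z from foot to mouth (mouth down, the origin is on top, 70 mm above the counter). Soft coat and slight facets: laid on its side it stays there; if pushed it rolls only a little. None if absent
- tumbler2: white melamine tumbler, no handle, 70 mm tall, tapering from 58 mm diameter at the foot to 66 mm over the rim, wall 4 mm, about 0.14 kg, at first mouth up. Origin under the centre of the foot, z from foot to mouth (mouth down, the origin is on top, 70 mm above the counter). Soft coat and slight facets: laid on its side it stays there; if pushed it rolls only a little. None if absent
- tumbler3: white melamine tumbler, no handle, 70 mm tall, tapering from 58 mm diameter at the foot to 66 mm over the rim, wall 4 mm, about 0.14 kg, at first mouth up. Origin under the centre of the foot, z from foot to mouth (mouth down, the origin is on top, 70 mm above the counter). Soft coat and slight facets: laid on its side it stays there; if pushed it rolls only a little. None if absent
- riser: fixed wire shelf riser standing on the counter, 360 mm wide (its y), 170 mm deep (its x); the wire deck's underside is 150 mm and its top 158 mm above the counter. A thin 8 mm wire frame closes each narrow end (y = +-176 mm); the two long sides, towards the robot (-x) and away from it (+x), are fully open. Origin on the counter under the middle of the deck. Its front edge is at its x = -85 mm
- whisk: balloon whisk 200 mm long lying flat on the counter, about 0.1 kg; x runs along it from the handle towards the wires. Origin under the joint of handle and wires, 21 mm below the whisk's axis; silicone handle 24 mm thick from x = -104 to -12 mm, wire balloon 42 mm thick from x = 0 to 96 mm
- whisk_grip (a point): point on the axis of the whisk's handle, 40 mm from the joint towards the handle's end; good place to grip from above (24 mm thick)
- whisk_mid (a point): point on the whisk's axis at the joint of handle and wires, the middle of its length
- plate: loose blue melamine plate, 210 mm diameter, rim 18 mm high, flat inside over 130 mm diameter and 5 mm above the counter; origin under its centre
- mixing_bowl: clear glass mixing bowl, 196 mm diameter, 95 mm tall, standing mouth up; to be left alone. Origin under its centre
- canister: closed aluminium canister with a lever-clamp lid, 104 mm diameter, 160 mm tall; to be left alone. Origin under its centre

How it is judged:
At the end, for the whole second after the job is handed in: Every tumbler present stands mouth down on the counter (within 5 degrees), at rest, wholly under the riser's deck (to within 3 mm); the whisk lies on the plate with its middle within 60 mm of the plate's centre, and the plate still lies flat on the counter (angle between each of tumbler1, tumbler2, tumbler3's own z axis and vertical above 3.05 rad and height (world z) of tumbler1 between 0.064 and 0.076 m and x of tumbler1 in the frame of riser between -0.055 and 0.055 m and y of tumbler1 in the frame of riser between -0.15 and 0.15 m and linear speed of each of tumbler1, tumbler2, tumbler3 below 0.05 m/s and height (world z) of tumbler2 between 0.064 and 0.076 m and x of tumbler2 in the frame of riser between -0.055 and 0.055 m and y of tumbler2 in the frame of riser between -0.15 and 0.15 m and height (world z) of tumbler3 between 0.064 and 0.076 m and x of tumbler3 in the frame of riser between -0.055 and 0.055 m and y of tumbler3 in the frame of riser between -0.15 and 0.15 m and horizontal distance between whisk_mid and plate below 0.06 m and height (world z) of whisk_mid between 0.015 and 0.06 m and height (world z) of plate below 0.015 m and angle between plate's own z axis and vertical below 0.1 rad); the robot touches nothing.
It fails at once if the glass mixing bowl is shifted by more than 40 mm or knocked over (distance of mixing_bowl from where it was at the start of the episode above 0.04 m or angle between mixing_bowl's own z axis and vertical above 0.4 rad).
It fails at once if the canister is shifted by more than 40 mm or knocked over (distance of canister from where it was at the start of the episode above 0.04 m or angle between canister's own z axis and vertical above 0.4 rad).
Of tumbler1, tumbler2, tumbler3 only 2 to 3 are there at a start; the rules pass over those that are not, and their reading is None.
At some moment in a run one of whisk, plate may be knocked a few centimetres aside while the robot is not near it.
It also fails if it takes over 210 s, if anything falls off the work surface, if the arm or the gripper's body presses on something with over 40 N, if the wrist force passes 120 N, or if a joint passes its speed limit or range.

ROBOT

A 7-joint arm with a two-finger parallel gripper is mounted at the origin on the work surface. World frame = base frame: x ahead of the robot, y to its left, z up, the work surface at z = 0. Lengths are in m, angles in rad, forces in N, time in s.
With the tool pointing down it reaches from about 0.425 to 0.875 m from the base axis. Payload 4.7 kg.
Tool frame: the origin (TCP) lies on the centre line of the jaws, within the pads' length; the fingertips stand ahead of it and the grasp point (between the pads) lies 2 mm behind it (nose_length is the z of the fingertips in the tool frame, in m); z points along the fingers, y is the line along which they close (so a half turn about z gives the same grasp; the last joint's range is limited). The gripper opens to 87 mm and grips with 3 to 60 N. Pads are 19 mm wide; open, the fingers measure 117 mm over their backs; the gripper's body (75 mm by 190 mm) begins 51 mm behind the grasp point.
Start: joints at [1.194, 0.321, -0.07, 1.45, 0.023, 1.371, -0.057], TCP at [0.248, -0.601, 0.24] pointing down, gripper open.
Joint ranges: [-2.86, 2.86], [-0.3, 2.09], [-1.38, 1.24], [0.06, 2.45], [-1.56, 4.7], [0.09, 2.05], [-2.69, 2.69]. Speed limits (rad/s): [2.57, 2.57, 3.14, 3.14, 3.14, 3.14, 3.14].

INTERFACE

Orientations are given as a rotation vector (axis times angle).
In Python, from bench import * gives the robot as it stands.
- The arm moves only by the tool send_rows, never from a script. Its arguments are lists of equal length, an entry for each row: "xyz": the shift along the tool's x, y, z in mm, a list of three; "dr": the turn, a rotation vector about the tool's x, y, z in rad, a list of three. A call has exactly 10 rows; each row is the pose to reach, as a shift and turn from the pose commanded when the call began, along the tool's axes at that moment; what a row does not reach only later rows make up. A row lasts 1/12 s, in which the tool goes at most 41.7 mm and 7.16 degrees, less where a joint would pass 70% of its speed; a pose out of reach is approached as far as the arm can. A call with a gripper value outside its range is refused whole. "jaw" is the finger opening in mm, from 0 to 87, set as the call begins (left out, the last holds). The fingers move at their own pace and stop on an object; "grip_force" is the grip in N (left out, the last holds). Time passes only in rows, so rows that repeat a pose let the fingers close, or fill a call up. It gives the time, the measured TCP pose, the force, the opening and the grip force at its end, in the units of the state.
- get_state(): the state, without advancing time (a new reading comes with each control period).
- get_image(name): name is "side" or "top" or "wrist"; returns the picture (420x560x3 uint8, red, green, blue); there is no depth.
- calibration(name): a dict with "vfov" (degrees; the focal length in pixels is half the picture's height over the tangent of half this angle, whatever the lens; pixels are square), "cx", "cy" (the principal point, pixels), "rvec" (rotation vector, rad) and "tvec" (3), from world to camera coordinates, as OpenCV has them; the wrist camera has in their place "hand_eye" (4x4, takes a point from camera to tool coordinates, whose origin is the TCP and whose axes are the flange's). Camera axes: x right, y down, z forward; pixel columns grow to the right and rows downward; lengths in m; the calibration is good to about 2 mm. A picture is of the moment at which its call begins: read the wrist's pose just before it. calibration takes no time and is no camera call.
- close_job(): hands the job in; it is judged then, once.
The state is a dict: "time": time; "joint_positions": joint angles; "qd": joint speeds; "joint_torque": joint torques, N m; "position": TCP position; "tool_rot": TCP orientation; "ft_force": force on the tool from outside, world axes, zero at the start; "torque": the same for the moment, N m; "grip_width": opening from 0.0 (shut) to 1.0 (fully open); "grip_force": force on a finger pad.
Only numpy, scipy, OpenCV 4.12 (cv2) and the standard library are available. Lean on these libraries where they do the work, as an engineer would, in place of code of your own. Each camera call takes 0.05 s, during which the arm holds its last target. There are 200 camera calls.

## Working session

There is one attempt and no reset: what is moved stays moved. The work goes in short steps, Python scripts to look and compute and a tool call to move; the robot and the scene stay as the last step left them, time stands still between calls to the robot, and variables do not carry over. Pictures are saved under pics/ and viewed, at most 14 in all, crops included, and the job is handed in when it is done.

Besides the shell and the picture viewer there is one more tool, called after "Request:" in YAML: its name, and indented under it one key for each argument. send_rows: Moves the arm, as the interface text tells. Its arguments: {"type":"object","properties":{"xyz":{"type":"array"},"dr":{"type":"array"},"jaw":{"type":"number"},"grip_force":{"type":"number"}},"required":["xyz","dr"]}

```bash
mkdir -p pics; ls; cat > h.py <<'E'
import numpy as np, cv2
from bench import *
from scipy.spatial.transform import Rotation as R
def cam(name, st=None):
    c=calibration(name)
    f=210/np.tan(np.radians(c["vfov"])/2)
    K=np.array([[f,0,c["cx"]],[0,f,c["cy"]],[0,0,1.]])
    if "hand_eye" in c:
        st=st or get_state(); H=np.eye(4); H[:3,:3]=R.from_rotvec(st["tool_rot"]).as_matrix(); H[:3,3]=st["position"]
        T=np.linalg.inv(H@np.array(c["hand_eye"]))
        return K,T[:3,:3],T[:3,3]
    return K,R.from_rotvec(np.ravel(c["rvec"])).as_matrix(),np.ravel(c["tvec"])
def ray(C,u,v,z):
    K,r,t=C; o=-r.T@t; d=r.T@np.linalg.inv(K)@np.array([u,v,1.]); s=(z-o[2])/d[2]; return o+s*d
def proj(C,p):
    K,r,t=C; q=K@(r@np.array(p,float)+t); return q[:2]/q[2]
def snap(name,fn):
    im=get_image(name); cv2.imwrite("pics/"+fn,im[:,:,::-1]); return im
E
python3 - <<'E'
from h import *
s=get_state(); print(s)
for n in("side","top","wrist"):
    c=calibration(n); print(n,c)
a=snap("top","t0.png"); b=snap("side","s0.png")
E
```

```text
pics
{'time': 0.0, 'joint_positions': array([ 1.19408964,  0.32184369, -0.07008087,  1.45165714,  0.02261463,
        1.37079234, -0.0568908 ]), 'qd': array([-2.85229417e-05,  3.91129039e-04, -4.42059373e-04, -7.38480993e-04,
       -3.82299408e-04,  3.97549406e-04,  1.75853444e-03]), 'joint_torque': array([ 3.74180272e-04, -4.91288638e+01, -4.03594449e-01, -3.12524521e+01,
       -6.39846898e-02,  4.37054154e-02,  1.48402469e-04]), 'position': array([ 0.24736075, -0.60053868,  0.23845698]), 'tool_rot': array([-3.07997776e+00, -6.09678470e-01,  7.55607433e-04]), 'ft_force': array([ 0.79336079,  0.09028657, -0.88824916]), 'torque': array([-0.06055396, -0.00495684,  0.02289711]), 'grip_force': 0.0, 'grip_width': 1.0018243339621522}
side {'vfov': 51.597478863048615, 'cx': 283.42254524032046, 'cy': 211.20470390404932, 'rvec': array([ 0.75018618, -2.5180253 ,  1.16786586]), 'tvec': array([0.49347042, 0.21783234, 1.09852825])}
top {'vfov': 44.259816467495085, 'cx': 286.1561813566261, 'cy': 205.79616815706444, 'rvec': array([ 2.19954957, -2.17966078,  0.07018305]), 'tvec': array([-0.01532061,  0.57772283,  1.39193336])}
wrist {'vfov': 71.92740680799734, 'cx': 277.4652586177615, 'cy': 204.65200205107098, 'hand_eye': array([[-3.65803314e-04, -9.52857440e-01, -3.03418134e-01,
         8.36077630e-02],
       [ 9.99998839e-01, -7.97488927e-04,  1.29883591e-03,
        -7.52212671e-04],
       [-1.47957806e-03, -3.03417307e-01,  9.52856625e-01,
        -1.44355514e-01],
       [ 0.00000000e+00,  0.00000000e+00,  0.00000000e+00,
         1.00000000e+00]])}
```

View pics/t0.png

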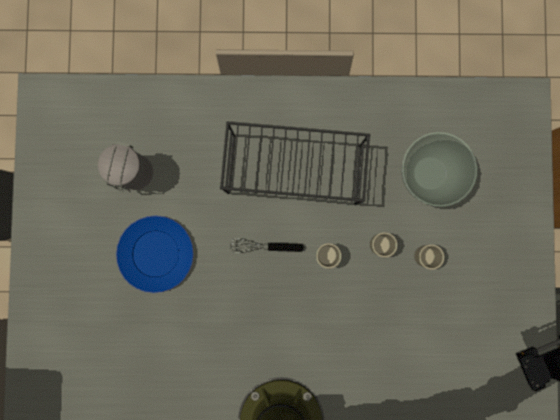

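View pics/s0.png

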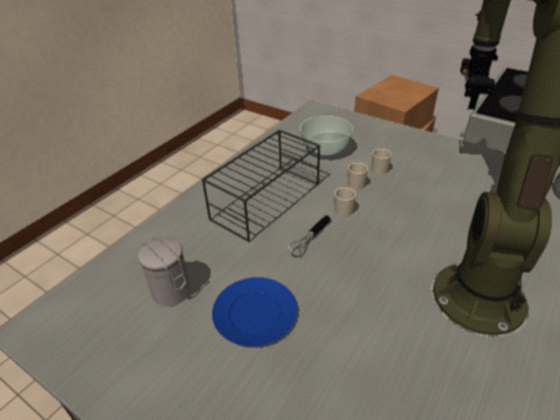

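The top view shows three tumblers at about (329,256), (385,244) and (432,257). The whisk runs from (230,245) to (303,247) with its handle on the right. The plate is at (156,254), the riser spans (222..370, 122..203), the bowl is at (440,170) and the canister at (119,165).

```bash
python3 - <<'E'
from h import *
C=cam("top"); im=cv2.imread("pics/t0.png"); hsv=cv2.cvtColor(im,cv2.COLOR_BGR2HSV)
b,g,r=[im[:,:,i].astype(int) for i in range(3)]
def blobs(m,mn=80):
    n,l,s,c=cv2.connectedComponentsWithStats(m.astype(np.uint8)); return [(s[i],c[i],l==i) for i in range(1,n) if s[i][4]>mn]
for s,c,m in blobs((b>r+60)&(b>80)): print("plate",s,c,ray(C,c[0],c[1],.012))
for s,c,m in blobs((np.max(im,2)<35)&(np.arange(420)[:,None]<300)&(np.arange(420)[:,None]>215)&(np.arange(560)<320)&(np.arange(560)>215),20):
    y,x=np.nonzero(m); (cx,cy),(w,h),a=cv2.minAreaRect(np.c_[x,y].astype(np.float32)); print("handle",s,c,(cx,cy,w,h,a),ray(C,cx,cy,.021))
print("joint px", ray(C,267,246,.021), "balloon end",ray(C,230,245,.021), "handle end", ray(C,305,247.5,.021))
for (u,v) in ((329,256),(385,244),(432,257)):
    # warm bright rim: fit ring
    sub=(r>b+6)
    for s,c,m in blobs(sub,60):
        if abs(c[0]-u)<15 and abs(c[1]-v)<15:
            y,x=np.nonzero(m); (cx,cy),rad=cv2.minEnclosingCircle(np.c_[x,y].astype(np.float32)); print("tum",s,(cx,cy,rad),"rim plane",ray(C,cx,cy,.07))
for p in ((228,123),(369,134),(361,203),(222,191)): print("riser top corner",p,ray(C,*p,.158))
print("bowl",ray(C,440,170,.095),"can",ray(C,119,165,.16))
E
```

```text
plate [ 117  216   76   76 4529] [154.34599249 253.75623758] [0.44394852 0.34808343 0.012     ]
handle [268 243  36   8 245] [285.39591837 246.64489796] (285.5, 246.5, 7.0, 35.0, 90.0) [ 0.46703994 -0.00929251  0.021     ]
joint px [0.46793873 0.04089312 0.021     ] balloon end [0.46973643 0.14127121 0.021     ] handle end [ 0.46481388 -0.06219703  0.021     ]
riser top corner (228, 123) [0.77380096 0.13636273 0.158     ]
riser top corner (369, 134) [ 0.74941636 -0.2140081   0.158     ]
riser top corner (361, 203) [ 0.57755772 -0.19412826  0.158     ]
riser top corner (222, 191) [0.60407122 0.14840142 0.158     ]
bowl [ 0.66966427 -0.40829474  0.095     ] can [0.66595659 0.40334433 0.16      ]
```

```bash
python3 - <<'E'
from h import *
C=cam("top"); im=cv2.imread("pics/t0.png"); S=cam("side"); js=cv2.imread("pics/s0.png")
bg=cv2.medianBlur(im,51)
for (u,v) in ((329,256),(385,244),(432,257)):
    sub=im[v-18:v+19,u-18:u+19].astype(int); w=(sub[:,:,2]-sub[:,:,0])
    print("warm",np.percentile(w,[5,50,80,95]))
    m=(w>np.median(w)+12)
    y,x=np.nonzero(cv2.morphologyEx(m.astype(np.uint8),cv2.MORPH_OPEN,np.ones((2,2))))
    (cx,cy),rad=cv2.minEnclosingCircle(np.c_[x,y].astype(np.float32)); cx+=u-18;cy+=v-18
    p=ray(C,cx,cy,.07); print((cx,cy,rad),p,"side px rim",proj(S,p))
E
python3 - <<'E'
import cv2,numpy as np
im=cv2.imread("pics/t0.png")[210:290,215:455]; s=cv2.imread("pics/s0.png")[135:265,270:405]
a=cv2.resize(im,None,fx=3,fy=3,interpolation=cv2.INTER_CUBIC); b=cv2.resize(s,None,fx=2.5,fy=2.5)
o=np.zeros((a.shape[0]+b.shape[0],720,3),np.uint8); o[:a.shape[0]]=a; o[a.shape[0]:,:b.shape[1]]=b
cv2.imwrite("pics/c0.png",o)
E
```

```text
warm [ 8. 14. 25. 35.]
(329.0, 256.5, 12.54003620147705) [ 0.44275371 -0.12326163  0.07      ] side px rim [346.50831931 193.45793108]
warm [ 9.  15.  26.  35.6]
(385.29411697387695, 245.29411697387695, 12.616479873657227) [ 0.47330139 -0.27056063  0.07      ] side px rim [358.96695912 167.37681862]
warm [10.  15.  26.  36.6]
(432.0, 257.5, 12.619529724121094) [ 0.44257719 -0.3926087   0.07      ] side px rim [382.8892887  153.06653983]
```

View pics/c0.png

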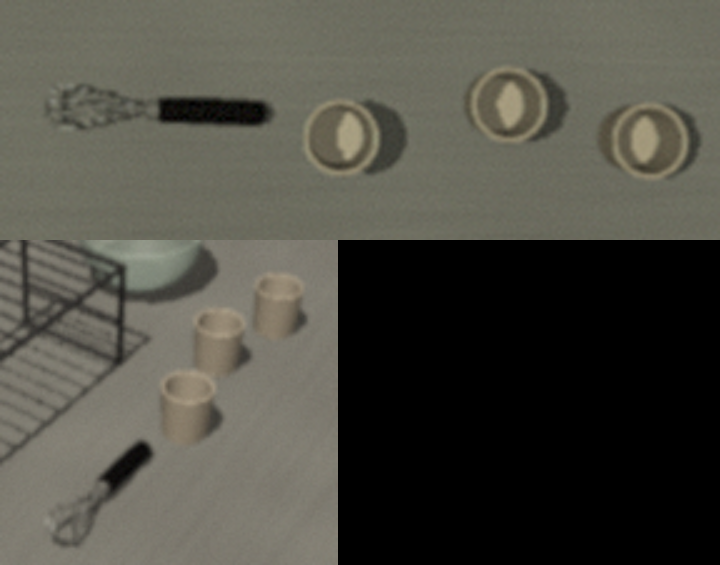

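The crop shows all three tumblers mouth up and clear of each other, with the whisk lying along world y. Next I'll set up a move helper.

```bash
cat >> h.py <<'E'
def rot(z,y):
    "tool orientation from tool z and tool y directions (world)"
    z=np.array(z,float); z/=np.linalg.norm(z); y=np.array(y,float); y-=z*(y@z); y/=np.linalg.norm(y)
    return np.c_[np.cross(y,z),y,z]
def plan(p0,R0,p1,R1):
    sh=1000*R0.T@(np.array(p1)-p0); dr=R.from_matrix(R0.T@R1).as_rotvec()
    print("xyz",np.round(sh,1).tolist(),"dr",np.round(dr,3).tolist(),"|%.0fmm %.0fdeg|"%(np.linalg.norm(sh),np.degrees(np.linalg.norm(dr))))
def here():
    s=get_state(); return np.array(s["position"]),R.from_rotvec(s["tool_rot"]).as_matrix(),s
E
python3 - <<'E'
from h import *
import bench; print([n for n in dir(bench) if n[0]!='_'], getattr(bench,'nose_length',None))
p,r,s=here(); Rd=rot([0,0,-1],[1,-0.024,0])
print(r)
plan(p,r,[0.4675,0.0085,0.15],Rd)
plan(p,r,[0.30,-0.40,0.22],rot([0,0,-1],[.6,-.8,0]))
E
```

```text
['MotionError', 'calibration', 'close_job', 'get_image', 'get_state', 'nose_length'] 0.017
[[ 9.24588941e-01  3.80965566e-01 -7.26700313e-04]
 [ 3.80966244e-01 -9.24587761e-01  1.48113669e-03]
 [-1.07636139e-04 -1.64629089e-03 -9.99998639e-01]]
xyz [435.6, -479.2, 89.3] dr [-0.002, -0.001, -1.156] |654mm 66deg|
xyz [125.1, -165.4, 18.8] dr [-0.002, -0.0, -0.253] |208mm 14deg|
```

Request:
send_rows:
  xyz:
    - [40,-44,8]
    - [80,-88,16]
    - [120,-132,25]
    - [160,-176,33]
    - [200,-220,41]
    - [220,-242,45]
    - [240,-264,49]
    - [260,-286,53]
    - [275,-302,56]
    - [285,-314,58]
  dr:
    - [0,0,-0.1]
    - [0,0,-0.2]
    - [0,0,-0.3]
    - [0,0,-0.4]
    - [0,0,-0.5]
    - [0,0,-0.6]
    - [0,0,-0.7]
    - [0,0,-0.75]
    - [0,0,-0.76]
    - [0,0,-0.76]
  jaw: 60
  grip_force: 20

```text
time: 0.93
position: [0.3878, -0.2107, 0.1826]
tool_rot: [2.635, 1.71, -0.001]
ft_force: [0.8, 0.1, 0.4]
grip_width: 0.687
grip_force: 0.0
```

```bash
python3 - <<'E'
from h import *
p,r,s=here(); Rd=rot([0,0,-1],[1,-0.024,0])
print(p,s["joint_positions"])
plan(p,r,[0.4675,0.0085,0.15],Rd)
E
```

```text
[ 0.38776403 -0.21074286  0.1825992 ] [ 0.89797186 -0.07568655 -0.43781279  2.00218899 -0.03375836  1.20817834
  0.05349384]
xyz [232.7, -16.5, 32.5] dr [-0.0, 0.0, -0.396] |236mm 23deg|
```

Request:
send_rows:
  xyz:
    - [30,-2,4]
    - [60,-4,8]
    - [90,-6,13]
    - [120,-8,17]
    - [150,-11,21]
    - [180,-13,25]
    - [205,-15,29]
    - [222,-16,31]
    - [232,-16,32]
    - [233,-16,32]
  dr:
    - [0,0,-0.05]
    - [0,0,-0.1]
    - [0,0,-0.15]
    - [0,0,-0.2]
    - [0,0,-0.25]
    - [0,0,-0.3]
    - [0,0,-0.35]
    - [0,0,-0.38]
    - [0,0,-0.396]
    - [0,0,-0.396]

```text
time: 1.77
position: [0.4684, 0.0081, 0.1508]
tool_rot: [-2.244, -2.197, -0.0]
ft_force: [-0.1, -0.9, -0.7]
grip_width: 0.687
grip_force: 0.0
```

```bash
python3 - <<'E'
from h import *
p,r,s=here(); print(p,s["joint_positions"])
im=snap("wrist","w1.png"); C=cam("wrist",s)
for q in ([0.467,0.0485,.021],[.4675,.0085,.021],[.466,-.0555,.021]): print(proj(C,q))
m=(im.max(2)<35).astype(np.uint8); n,l,st,c=cv2.connectedComponentsWithStats(m)
for i in range(1,n):
    if st[i][4]>300:
        y,x=np.nonzero(l==i); print(st[i],c[i],cv2.minAreaRect(np.c_[x,y].astype(np.float32)),ray(C,*c[i],.021))
E
```

```text
[0.46844119 0.00806883 0.15080115] [ 0.63811446  0.03355648 -0.7155033   1.97646978  0.02341572  1.14024383
 -0.10813925]
[275.51154908 160.92329104]
[276.97150901 201.23786346]
[276.89256211 259.14425387]
[183 239  46  42 833] [210.31812725 266.1512605 ] ((212.2940216064453, 268.6528625488281), (32.40701675415039, 53.82726287841797), 37.77568054199219) [ 0.39481847 -0.06236189  0.021     ]
[327 239  46  42 854] [344.50936768 266.11124122] ((342.08843994140625, 268.28863525390625), (55.56037902832031, 32.25633239746094), 51.51980209350586) [ 0.5378649  -0.06528578  0.021     ]
[ 497  253   63  104 3810] [530.48792651 304.75800525] ((527.9999389648438, 304.5), (102.99998474121094, 61.99999237060547), 90.0) [ 0.74752641 -0.11815858  0.021     ]
[   0  255   67   97 3777] [ 28.55996823 306.96240402] ((32.238128662109375, 302.7877197265625), (95.37007904052734, 66.04083251953125), 89.04515838623047) [ 0.18615561 -0.10955841  0.021     ]
[ 156  308   60   42 1394] [182.33285509 328.22883788] ((185.5, 328.5), (41.0, 59.0), 90.0) [ 0.35520864 -0.14196908  0.021     ]
[349 309  51  26 858] [370.77156177 321.81235431] ((374.0, 321.5), (25.0, 50.0), 90.0) [ 0.57126655 -0.13747788  0.021     ]
[  31  385  333   35 9972] [203.23385479 403.01193341] ((197.0, 402.0), (332.0, 34.0), 0.0) [ 0.36779963 -0.25773454  0.021     ]
[473 408  81  12 691] [514.45875543 413.7568741 ] ((513.0198974609375, 413.92626953125), (80.0973892211914, 10.961084365844727), 1.060911774635315) [ 0.76712014 -0.28419071  0.021     ]
```

View pics/w1.png

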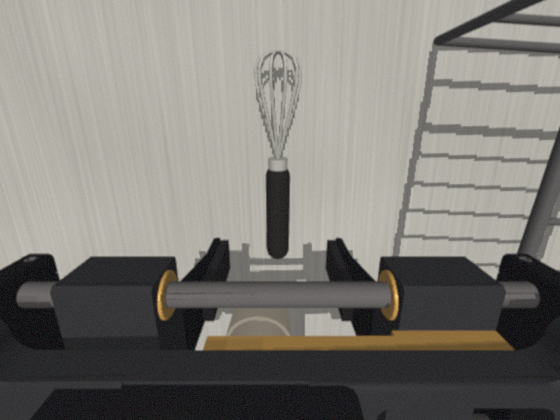

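The handle runs from (278,170) to (278,257), with the joint at about (278,163). That is as predicted, so I'll descend, grip and lift.

Request:
send_rows:
  xyz:
    - [0,0,25]
    - [0,0,50]
    - [0,0,75]
    - [0,0,100]
    - [0,0,115]
    - [0,0,124]
    - [0,0,128]
    - [0,0,128]
    - [0,0,128]
    - [0,0,128]
  dr:
    - [0,0,0]
    - [0,0,0]
    - [0,0,0]
    - [0,0,0]
    - [0,0,0]
    - [0,0,0]
    - [0,0,0]
    - [0,0,0]
    - [0,0,0]
    - [0,0,0]

```text
time: 2.65
position: [0.4692, 0.0061, 0.0241]
tool_rot: [2.247, 2.193, 0.002]
ft_force: [0.0, 0.5, 0.2]
grip_width: 0.693
grip_force: 0.0
```

Request:
send_rows:
  xyz:
    - [0,0,0]
    - [0,0,0]
    - [0,0,0]
    - [0,0,0]
    - [0,0,0]
    - [0,0,0]
    - [0,0,0]
    - [0,0,-10]
    - [0,0,-30]
    - [0,0,-60]
  dr:
    - [0,0,0]
    - [0,0,0]
    - [0,0,0]
    - [0,0,0]
    - [0,0,0]
    - [0,0,0]
    - [0,0,0]
    - [0,0,0]
    - [0,0,0]
    - [0,0,0]
  jaw: 10
  grip_force: 25

```text
time: 3.48
position: [0.4658, 0.0068, 0.0821]
tool_rot: [-2.244, -2.192, 0.005]
ft_force: [0.6, -0.8, -0.6]
grip_width: 0.271
grip_force: 25.0
```

```bash
python3 - <<'E'
from h import *
p,r,s=here(); print(p,s["joint_positions"],s["grip_width"],s["grip_force"])
im=snap("top","t1.png"); C=cam("top"); b,g,rr=[im[:,:,i].astype(int) for i in (2,1,0)]
m=((b>rr+60)&(b>80)); y,x=np.nonzero(m); pl=ray(C,(x.min()+x.max())/2,(y.min()+y.max())/2,.012); print(pl)
plan(p,r,[pl[0],pl[1]-.040,.08],rot([0,0,-1],[1,-0.0,0]))
E
```

```text
[0.46583166 0.00678428 0.08209634] [ 0.62138546  0.13151261 -0.72212305  2.04818972  0.10079054  1.00207674
 -0.17472711] 0.27061564772668734 25.000630617141724
[0.44464809 0.3476812  0.012     ]
xyz [300.3, -28.2, 2.6] dr [-0.005, -0.001, -0.023] |302mm 1deg|
```

Request:
send_rows:
  xyz:
    - [20,-2,0]
    - [55,-5,0]
    - [90,-8,0]
    - [125,-12,0]
    - [160,-15,0]
    - [195,-18,0]
    - [230,-22,0]
    - [265,-25,0]
    - [290,-28,0]
    - [300,-28,0]
  dr:
    - [0,0,0]
    - [0,0,0]
    - [0,0,0]
    - [0,0,0]
    - [0,0,0]
    - [0,0,0]
    - [0,0,0]
    - [0,0,0]
    - [0,0,0]
    - [0,0,0]

```text
time: 4.37
position: [0.4457, 0.3122, 0.0839]
tool_rot: [-2.24, -2.199, -0.004]
ft_force: [0.2, 0.2, -0.8]
grip_width: 0.266
grip_force: 25.0
```

Request:
send_rows:
  xyz:
    - [0,0,5]
    - [0,0,15]
    - [0,0,25]
    - [0,0,33]
    - [0,0,38]
    - [0,0,42]
    - [0,0,44]
    - [0,0,45]
    - [0,0,45]
    - [0,0,45]
  dr:
    - [0,0,0]
    - [0,0,0]
    - [0,0,0]
    - [0,0,0]
    - [0,0,0]
    - [0,0,0]
    - [0,0,0]
    - [0,0,0]
    - [0,0,0]
    - [0,0,0]

```text
time: 5.2
position: [0.4477, 0.3073, 0.0384]
tool_rot: [2.248, 2.194, 0.001]
ft_force: [-0.4, 0.0, 0.2]
grip_width: 0.267
grip_force: 25.0
```

```bash
python3 - <<'E'
from h import *
p,r,s=here(); print(p,s["joint_positions"],s["ft_force"])
im=snap("side","s2.png")
cv2.imwrite("pics/s2c.png",cv2.resize(im[180:380,150:400,::-1],None,fx=2.4,fy=2.4))
E
```

```text
[0.44772995 0.30726904 0.03840443] [ 0.06434305  0.41224151 -0.83158242  1.90459361  0.3645923   0.98149477
 -0.95636347] [-0.35829619  0.00084815  0.16087834]
```

View pics/s2c.png

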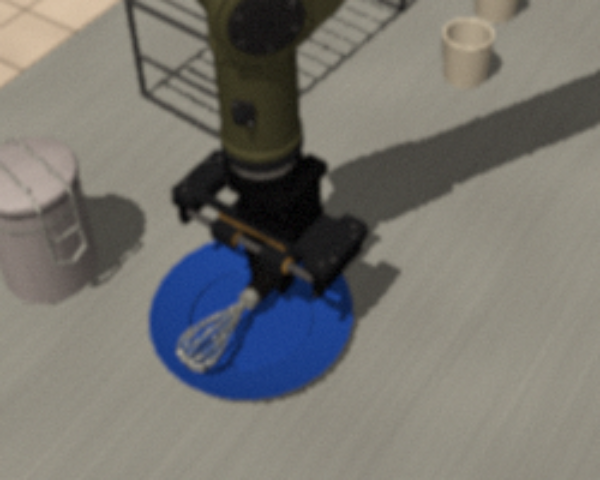

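The whisk's joint is over the plate's centre. I'll lower a little, release and go up.

Request:
send_rows:
  xyz:
    - [0,0,2]
    - [0,0,4]
    - [0,0,4]
    - [0,0,4]
    - [0,0,4]
    - [0,0,4]
    - [0,0,4]
    - [0,0,4]
    - [0,0,4]
    - [0,0,4]
  dr:
    - [0,0,0]
    - [0,0,0]
    - [0,0,0]
    - [0,0,0]
    - [0,0,0]
    - [0,0,0]
    - [0,0,0]
    - [0,0,0]
    - [0,0,0]
    - [0,0,0]

```text
time: 6.08
position: [0.4485, 0.3084, 0.0361]
tool_rot: [2.247, 2.194, 0.004]
ft_force: [-2.8, -0.6, 11.7]
grip_width: 0.264
grip_force: 25.0
```

Request:
send_rows:
  xyz:
    - [0,0,0]
    - [0,0,0]
    - [0,0,0]
    - [0,0,0]
    - [0,0,-10]
    - [0,0,-40]
    - [0,0,-80]
    - [0,0,-120]
    - [0,0,-150]
    - [0,0,-160]
  dr:
    - [0,0,0]
    - [0,0,0]
    - [0,0,0]
    - [0,0,0]
    - [0,0,0]
    - [0,0,0]
    - [0,0,0]
    - [0,0,0]
    - [0,0,0]
    - [0,0,0]
  jaw: 55

```text
time: 6.92
position: [0.4491, 0.3092, 0.1997]
tool_rot: [2.245, 2.193, 0.012]
ft_force: [1.2, 0.5, 0.9]
grip_width: 0.635
grip_force: 0.0
```

```bash
cat > kin.py <<'E'
import numpy as np
from scipy.spatial.transform import Rotation as R
from scipy.optimize import least_squares
D=[]
# chain: Rz(s1 q1) Tz(h) Ry(q2) T(a1,0,L1) Rz(q3) Ry(q4) T(a2,0,L2) Rz(q5) Ry(q6) T(a3,0,L3) Rz(q7)
def fk(q,th,sg):
    h,L1,L2,L3,a1,a2,a3,b1,b2=th
    r=R.from_euler('z',sg[0]*q[0]); p=np.array([0,0,h])
    r=r*R.from_euler('y',q[1]); p=p+r.apply([0,0,L1]); r=r*R.from_euler('z',sg[1]*q[2]); p=p+r.apply([a1,0,0])
    r=r*R.from_euler('y',q[3]); p=p+r.apply([a2,0,L2]); r=r*R.from_euler('z',sg[2]*q[4]); p=p+r.apply([b1,0,0])
    r=r*R.from_euler('y',q[5]); p=p+r.apply([a3,0,L3]); r=r*R.from_euler('z',sg[3]*q[6]); 
    return p,r
E
python3 - <<'E'
from h import *; from kin import *; import itertools
p,r,s=here(); print(p,s["joint_positions"],s["ft_force"])
D=[([1.19408964,0.32184369,-0.07008087,1.45165714,0.02261463,1.37079234,-0.0568908],[.24736,-.60054,.23846],[-3.07998,-.60968,.00076]),
([0.89797186,-0.07568655,-0.43781279,2.00218899,-0.03375836,1.20817834,0.05349384],[.38776,-.21074,.1826],[2.635,1.71,-.001]),
([0.63811446,0.03355648,-0.7155033,1.97646978,0.02341572,1.14024383,-0.10813925],[.46844,.00807,.1508],[-2.244,-2.197,0]),
([0.62138546,0.13151261,-0.72212305,2.04818972,0.10079054,1.00207674,-0.17472711],[.46583,.00678,.0821],[-2.244,-2.192,.005]),
([0.06434305,0.41224151,-0.83158242,1.90459361,0.3645923,0.98149477,-0.95636347],[.44773,.30727,.0384],[2.248,2.194,.001]),
(s["joint_positions"].tolist(),p.tolist(),s["tool_rot"].tolist())]
import json; json.dump(D,open("D.json","w"))
res=[]
for sg in itertools.product((1,-1),repeat=4):
    def f(th):
        e=[]
        for q,pp,rv in D:
            a,rr=fk(q,th,sg); e+=list(a-pp)
        return e
    o=least_squares(f,[.3,.4,.4,.2,0,0,0,0,0])
    a,rr=fk(D[4][0],o.x,sg); off=[(rr.inv()*R.from_rotvec(d[2])).as_rotvec() for d in D for rr in [fk(d[0],o.x,sg)[1]]]
    res.append((o.cost,sg,o.x.round(3),np.std(off,0).round(3),np.mean(off,0).round(3)))
for x in sorted(res,key=lambda x:x[0])[:3]: print(x)
E
```

```text
[0.44905614 0.30920626 0.1996825 ] [ 0.17258361  0.21418276 -0.92167376  1.74838056  0.18122523  1.25957908
 -0.81609209] [1.15396368 0.50012659 0.86172231]
(np.float64(0.001021481108218221), (-1, -1, 1, 1), array([-0.23 ,  0.467,  0.534, -0.16 ,  0.008, -0.126,  0.027,  0.151,
        0.   ]), array([0.241, 0.241, 0.624]), array([ 0.196, -0.196,  2.119]))
(np.float64(0.001021481108218221), (-1, -1, 1, -1), array([-0.23 ,  0.467,  0.534, -0.16 ,  0.008, -0.126,  0.027,  0.151,
        0.   ]), array([0.068, 0.234, 0.161]), array([-0.   , -0.197,  1.454]))
(np.float64(0.0010589194002278912), (-1, -1, -1, 1), array([-0.606,  0.471,  0.523, -0.529, -0.003, -0.074,  0.004,  0.101,
        0.   ]), array([0.   , 0.   , 2.199]), array([0.   , 0.   , 0.163]))
```

```bash
cat > kin.py <<'E'
import numpy as np, json
from scipy.spatial.transform import Rotation as R
from scipy.optimize import least_squares
SG=[-1,-1,-1,-1]
def rots(q):
    r=R.from_euler('z',SG[0]*q[0]); out=[r]
    for k,(ax,a) in enumerate((('y',q[1]),('z',SG[1]*q[2]),('y',q[3]),('z',SG[2]*q[4]),('y',q[5]),('z',SG[3]*q[6]))):
        r=r*R.from_euler(ax,a); out.append(r)
    return out
def A(q): # position is linear in link offsets
    return np.hstack([R.identity().as_matrix()[:,2:]]+[r.as_matrix() for r in rots(q)[:6]])
def fit(D,lam=1e-3):
    M=np.vstack([A(d[0]) for d in D]); y=np.hstack([d[1] for d in D])
    x0=np.zeros(19); S=lam*np.eye(19)
    x=np.linalg.lstsq(np.vstack([M,S]),np.hstack([y,S@x0]),rcond=None)[0]
    return x,M@x-y
E
python3 - <<'E'
from kin import *; import kin
D=json.load(open("D.json"))
for s3 in(1,-1):
    kin.SG[3]=s3
    print(np.round([(rots(d[0])[-1].inv()*R.from_rotvec(d[2])).as_rotvec() for d in D],3).tolist())
for lam in(1e-3,1e-2): 
    x,e=fit(D,lam); print(np.round(x[0],3),np.round(x[1:].reshape(6,3),3).tolist(),np.abs(e).max())
E
```

```text
[[0.0, -0.0, 1.685], [0.0, -0.0, 1.464], [0.0, 0.0, 1.787], [0.0, -0.0, 1.92], [-0.0, -0.0, -2.799], [-0.0, 0.0, -3.08]]
[[0.0, -0.0, 1.571], [0.0, -0.0, 1.571], [0.0, 0.0, 1.571], [0.0, -0.0, 1.571], [0.0, -0.0, 1.571], [-0.0, -0.0, 1.571]]
0.088 [[-0.008, -0.007, 0.088], [0.007, -0.007, 0.233], [-0.007, -0.003, 0.233], [-0.004, -0.003, 0.257], [0.007, -0.003, 0.257], [-0.006, -0.003, 0.274]] 0.00010217679261453894
-0.02 [[-0.025, -0.006, -0.02], [0.023, -0.006, 0.232], [-0.021, 0.001, 0.232], [-0.012, 0.001, 0.259], [0.023, -0.008, 0.259], [-0.02, -0.008, 0.046]] 0.0003984906573218372
```

The orientation model is exact. A tilted pose will pin down the wrist length and shoulder height.

Request:
send_rows:
  xyz:
    - [-10,0,-10]
    - [-20,0,-20]
    - [-30,0,-30]
    - [-40,0,-40]
    - [-50,0,-50]
    - [-60,0,-60]
    - [-70,0,-60]
    - [-80,0,-60]
    - [-90,0,-60]
    - [-100,0,-60]
  dr:
    - [0,-0.08,0]
    - [0,-0.16,0]
    - [0,-0.24,0]
    - [0,-0.32,0]
    - [0,-0.4,0]
    - [0,-0.48,0]
    - [0,-0.56,0]
    - [0,-0.64,0]
    - [0,-0.72,0]
    - [0,-0.8,0]

```text
time: 7.75
position: [0.4448, 0.2071, 0.2541]
tool_rot: [1.771, 1.73, -0.753]
ft_force: [-0.5, 0.1, -0.6]
grip_width: 0.628
grip_force: 0.0
```

```bash
python3 - <<'E'
from h import *; from kin import *
p,r,s=here(); D=json.load(open("D.json")); D.append((s["joint_positions"].tolist(),p.tolist(),s["tool_rot"].tolist())); json.dump(D,open("D.json","w"))
print(p,s["joint_positions"])
M=np.vstack([A(d[0]) for d in D]); y=np.hstack([d[1] for d in D])
# SRS only: h, L1, L2, L3
P=np.zeros((19,4)); P[0,0]=1; P[6,1]=1;  P[12,2]=1; P[18,3]=1
x=np.linalg.lstsq(M@P,y,rcond=None)[0]; print(x,np.abs(M@P@x-y).max())
x,e=fit(D,1e-3); print(np.round(x,3).tolist(),np.abs(e).max())
im=get_image("top"); C=cam("top"); b,g,rr=[im[:,:,i].astype(int) for i in (2,1,0)]
m=((b>rr+60)&(b>80)); yy,xx=np.nonzero(m); print("plate",ray(C,(xx.min()+xx.max())/2,(yy.min()+yy.max())/2,.012))
cv2.imwrite("pics/p3.png",cv2.resize(im[190:320,90:260,::-1],None,fx=3,fy=3))
E
```

```text
[0.44478961 0.20709154 0.25409989] [-0.24072326  0.48043911 -0.78510806  1.55987926  0.71001814  1.97130301
 -1.0900965 ]
[0.21154338 0.51554422 0.49661854 0.36791344] 0.029360954665127142
[0.125, 0.0, -0.008, 0.125, -0.0, -0.008, 0.234, 0.0, -0.005, 0.234, 0.0, -0.005, 0.257, -0.0, -0.0, 0.257, 0.0, -0.0, 0.352] 3.872413691252512e-06
plate [0.44329043 0.34764702 0.012     ]
```

View pics/p3.png

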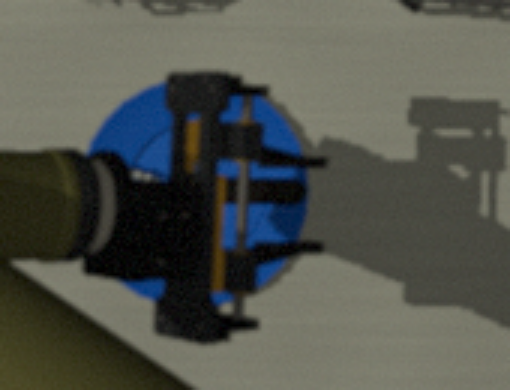

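The whisk is hidden under the gripper here, though the plate hasn't moved. The kinematic model now fits to microns, so I'll simulate the horizontal pick, flip and insert path with differential IK.

```bash
cat >> kin.py <<'E'
X=fit(json.load(open("D.json")))[0]
LO=np.array([-2.86,-.3,-1.38,.06,-1.56,.09,-2.69]); HI=np.array([2.86,2.09,1.24,2.45,4.7,2.05,2.69])
TZ=R.from_euler('z',np.pi/2)
def FK(q): return A(q)@X,(rots(q)[-1]*TZ)
def step(q,p,r):
    for _ in range(4):
        P,Q=FK(q); e=np.hstack([p-P,(r*Q.inv()).as_rotvec()])
        J=np.zeros((6,7))
        for i in range(7):
            d=q.copy(); d[i]+=1e-5; a,b=FK(d); J[:,i]=np.hstack([(a-P)/1e-5,(b*Q.inv()).as_rotvec()/1e-5])
        q=np.clip(q+J.T@np.linalg.solve(J@J.T+1e-5*np.eye(6),e),LO,HI)
    return q,np.linalg.norm(e)
def sim(q,way,n=20):
    "way: list of (p,R matrix, label)"
    q=np.array(q,float)
    for p,r,l in way:
        p0,r0=FK(q); r=R.from_matrix(r); rv=(r0.inv()*r).as_rotvec(); mx=0
        for k in range(1,n+1):
            q,e=step(q,p0+(np.array(p)-p0)*k/n,r0*R.from_rotvec(rv*k/n)); mx=max(mx,e)
        print(l,"q",q.round(2).tolist(),"err %.3f"%mx,"margin %.2f"%min((q-LO).min(),(HI-q).min()))
    return q
def hd(psi,a):
    "tool direction with heading psi (deg), pitched down a deg"
    c,s=np.cos(np.radians(psi)),np.sin(np.radians(psi)); A_=np.radians(a); return np.array([c*np.cos(A_),s*np.cos(A_),-np.sin(A_)]),np.array([s,-c,0])
E
cat > p1.py <<'E'
from h import *; from kin import *
p,r,s=here(); q=s["joint_positions"]
a=12
def T(psi,roll,pit=a):
    d,y=hd(psi,pit); M=rot(d,y); return M@R.from_euler('z',roll).as_matrix()
# current y_tool ~ +x ; for heading -90: y=(s,-c)=(-1,0): so roll pi
for s0 in (0,np.pi):
  for psi in (-90,-60):
    d,_=hd(psi,0); t=np.array([.443,-.123,0]); print("start roll",s0,"psi",psi)
    q1=sim(q,[([.45,.05,.25],T(psi,s0,40),"mid"),(t-.11*d+[0,0,.06],T(psi,s0),"pre"),(t+[0,0,.035],T(psi,s0),"grip"),(t+[0,0,.2],T(psi,s0),"lift")])
    for dr in (1,-1):
        sim(q1,[(t+[0,0,.2],T(psi,s0+dr*1.57),"half"),(t+[0,0,.2],T(psi,s0+dr*3.1415),"flip"),([.50,-.03,.15],T(-40,s0+dr*3.1415),"yaw"),([.5,-.03,.1],T(0,s0+dr*3.1415),"front"),([.64,-.03,.045],T(0,s0+dr*3.1415),"in")])
E
python3 p1.py
```

```text
start roll 0 psi -90
mid q [-1.86, 0.89, 1.24, 1.92, -0.0, 1.44, -2.69] err 0.994 margin 0.00
pre q [-1.78, 2.03, 1.24, 2.0, -0.68, 1.46, -2.69] err 0.557 margin 0.00
grip q [-1.71, 2.09, 1.24, 2.1, -0.82, 1.27, -2.69] err 0.402 margin 0.00
lift q [-1.67, 1.66, 1.24, 2.19, -0.33, 1.12, -2.69] err 0.634 margin 0.00
half q [-2.86, 1.81, 1.24, 2.45, -0.5, 1.39, -2.69] err 2.269 margin 0.00
flip q [-1.34, 0.62, 0.96, 2.11, 0.74, 1.36, -0.76] err 0.205 margin 0.28
yaw q [-1.74, 0.44, 1.0, 2.45, 1.45, 1.0, -1.2] err 0.121 margin 0.00
front q [-0.55, -0.3, 0.64, 2.45, 3.16, 0.95, -1.34] err 0.691 margin 0.00
in q [-0.45, 0.69, 0.43, 2.45, 3.09, 1.33, -1.85] err 0.158 margin 0.00
half q [-1.53, 0.9, 1.24, 2.12, 0.48, 1.18, -2.1] err 0.038 margin 0.00
flip q [-1.34, 0.61, 0.95, 2.11, 0.75, 1.37, -0.77] err 0.000 margin 0.29
yaw q [-1.72, 0.42, 0.98, 2.45, 1.46, 1.01, -1.2] err 0.120 margin 0.00
front q [-0.54, -0.3, 0.63, 2.45, 3.16, 0.95, -1.34] err 0.691 margin 0.00
in q [-0.45, 0.69, 0.43, 2.45, 3.09, 1.33, -1.84] err 0.158 margin 0.00
start roll 0 psi -60
mid q [0.23, -0.06, -0.98, 2.09, 
[... 2416 characters left out ...]
2.45, 1.4, 1.54, -2.61] err 0.010 margin 0.00
flip q [-0.45, 0.14, -0.21, 2.45, 1.37, 1.48, -2.69] err 1.471 margin 0.00
yaw q [-0.21, 0.33, -0.57, 2.45, 1.66, 1.5, -2.69] err 1.586 margin 0.00
front q [-2.1, -0.3, 1.24, 2.45, 2.03, 1.66, -2.69] err 1.343 margin 0.00
in q [-2.53, -0.3, 1.24, 2.45, 2.25, 1.96, -2.69] err 1.386 margin 0.00
half q [-0.02, 0.17, -0.64, 2.45, 1.41, 1.54, 0.53] err 0.009 margin 0.00
flip q [-0.0, 0.17, -0.66, 2.45, 1.41, 1.55, 2.1] err 0.009 margin 0.00
yaw q [-0.07, 0.34, -0.7, 2.45, 1.7, 1.52, 1.98] err 0.053 margin 0.00
front q [0.5, -0.3, -0.52, 2.45, 3.18, 0.98, 1.38] err 0.720 margin 0.00
in q [0.53, 0.69, -0.48, 2.45, 3.23, 1.27, 1.87] err 0.140 margin 0.00
```

```bash
cat > p2.py <<'E'
from h import *; from kin import *
PI=np.pi; a=12
def T(psi,roll,pit=a):
    d,y=hd(psi,pit); M=rot(d,y); return M@R.from_euler('z',roll).as_matrix()
RC=np.array([.676,-.031]); TH=-.073
def ris(lx,ly,z): return np.array([RC[0]+lx*np.cos(TH)-ly*np.sin(TH),RC[1]+lx*np.sin(TH)+ly*np.cos(TH),z])
TU=dict(A=[.443,-.123,0],B=[.473,-.271,0],C=[.443,-.393,0])
SL=[(-30,-125,-50),(-30,-45,-50),(-40,35,-35)]
if __name__=="__main__":
    p,r,s=here(); q=s["joint_positions"]; q=sim(q,[([.45,.05,.25],T(-90,PI,40),"mid")])
    for (k,t),(lx,ly,ps) in zip(TU.items(),SL):
        t=np.array(t); d=np.array([0,-1,0]); g=ris(lx/1e3,ly/1e3,0); dd=hd(ps,0)[0]; print(k,g)
        q=sim(q,[(t-.11*d+[0,0,.06],T(-90,PI),"pre"),(t+[0,0,.035],T(-90,PI),"grip"),(t+[0,0,.15],T(-90,PI),"lift"),
         ([.44,-.15,.2],T(-90,PI/2),"half"),([.44,-.12,.2],T(-90,0),"flip"),
         (g-.14*dd+[0,0,.12],T(-70,0),"front"),(g-.12*dd+[0,0,.06],T(ps,0),"pre-in"),(g+[0,0,.06],T(ps,0),"in"),(g+[0,0,.036],T(ps,0),"down"),
         (g-.12*dd+[0,0,.06],T(ps,0),"out"),([.44,-.0,.2],T(-80,0),"away"),([.44,-.0,.2],T(-90,PI/2),"hroll"),([.44,-.0,.2],T(-90,PI),"roll")])
E
python3 p2.py
```

```text
mid q [-0.01, 0.28, -0.75, 1.82, 0.77, 1.81, -0.89] err 0.000 margin 0.24
A [ 0.636963   -0.15347903  0.        ]
pre q [-0.24, 0.84, -0.51, 1.9, 1.07, 1.92, -1.37] err 0.000 margin 0.13
grip q [-0.11, 0.81, -0.44, 2.03, 1.2, 1.78, -1.37] err 0.000 margin 0.27
lift q [-0.07, 0.56, -0.49, 2.07, 1.16, 1.84, -1.18] err 0.000 margin 0.21
half q [0.09, 0.46, -0.61, 2.1, 1.2, 1.87, 0.49] err 0.000 margin 0.18
flip q [0.13, 0.52, -0.74, 2.07, 1.2, 1.96, 2.02] err 0.000 margin 0.09
front q [-0.01, 0.73, -0.7, 2.02, 1.49, 1.87, 2.01] err 0.000 margin 0.18
pre-in q [0.02, 0.74, -0.63, 2.26, 1.83, 1.7, 1.9] err 0.000 margin 0.19
in q [0.17, 0.72, -0.5, 2.19, 2.04, 1.52, 1.98] err 0.000 margin 0.26
down q [0.15, 0.78, -0.48, 2.17, 2.06, 1.54, 1.95] err 0.000 margin 0.28
out q [0.03, 0.75, -0.64, 2.26, 1.84, 1.71, 1.9] err 0.000 margin 0.19
away q [-0.06, 0.59, -0.83, 2.03, 1.16, 2.05, 1.96] err 0.008 margin 0.00
hroll q [-0.23, 0.57, -0.56, 1.92, 1.02, 2.03, 0.41] err 0.006 margin 0.02
roll q [-0.39, 0.53, -0.38, 1.92, 0.97, 1.95, -1.12] err 0.000 margin 0.10
B [ 0.64279782 -0.0736921   0.      
[... 1245 characters left out ...]
 1.09, 1.7, 0.55] err 0.000 margin 0.33
flip q [-0.31, 0.41, -0.24, 2.08, 1.07, 1.77, 2.1] err 0.000 margin 0.28
front q [-0.55, 0.7, -0.34, 1.87, 1.18, 1.81, 2.03] err 0.000 margin 0.24
pre-in q [-0.56, 0.63, -0.32, 2.31, 1.7, 1.52, 1.82] err 0.000 margin 0.14
in q [-0.41, 0.64, -0.18, 2.24, 1.93, 1.36, 1.87] err 0.000 margin 0.21
down q [-0.41, 0.7, -0.17, 2.22, 1.95, 1.38, 1.83] err 0.000 margin 0.23
out q [-0.55, 0.63, -0.33, 2.31, 1.7, 1.52, 1.82] err 0.000 margin 0.14
away q [-0.47, 0.45, -0.34, 2.04, 1.03, 1.85, 2.05] err 0.000 margin 0.20
hroll q [-0.59, 0.5, -0.14, 1.93, 0.91, 1.88, 0.51] err 0.000 margin 0.17
roll q [-0.75, 0.49, 0.04, 1.94, 0.86, 1.82, -1.02] err 0.000 margin 0.23
```

The whole sequence is feasible, and alternating the roll means no unrolling between tumblers. I'll plan the moves for tumbler A.

```bash
cat >> p2.py <<'E'
def chain(way,start=None):
    p,r=start if start else here()[:2]
    for q,M,l in way:
        print(l,end=": "); plan(p,r,q,M); p,r=np.array(q),M
E
python3 - <<'E'
from p2 import *
p,r,s=here(); t=np.array(TU["A"]); d=hd(-100,0)[0]
W=[([.45,.02,.19],T(-100,PI,25),"mid"),(t-.075*d+[0,0,.06],T(-100,PI,14),"pre"),(t+[0,0,.036],T(-100,PI,14),"grip"),(t+[0,0,.15],T(-100,PI,14),"lift"),([.44,-.14,.2],T(-95,PI/2,12),"half"),([.44,-.12,.2],T(-90,0,12),"flip")]
sim(s["joint_positions"],W); chain(W)
im=get_image("top"); C=cam("top"); 
u,v=329,256; sub=im[v-18:v+19,u-18:u+19].astype(int); w=sub[:,:,0]-sub[:,:,2]; y,x=np.nonzero(cv2.morphologyEx((w>np.median(w)+12).astype(np.uint8),cv2.MORPH_OPEN,np.ones((2,2)))); (cx,cy),rad=cv2.minEnclosingCircle(np.c_[x,y].astype(np.float32)); print(ray(C,cx+u-18,cy+v-18,.07))
E
```

```text
mid q [-0.13, 0.55, -0.62, 1.78, 0.87, 1.97, -1.15] err 0.000 margin 0.08
pre q [-0.16, 0.84, -0.47, 1.82, 1.02, 1.91, -1.33] err 0.000 margin 0.14
grip q [-0.07, 0.83, -0.43, 1.92, 1.09, 1.81, -1.34] err 0.000 margin 0.24
lift q [-0.04, 0.6, -0.48, 1.95, 1.06, 1.89, -1.17] err 0.000 margin 0.16
half q [0.11, 0.52, -0.65, 2.03, 1.16, 1.95, 0.46] err 0.000 margin 0.10
flip q [0.19, 0.55, -0.81, 2.07, 1.22, 1.99, 2.01] err 0.000 margin 0.06
mid: xyz [-83.8, 10.5, 177.2] dr [0.124, -0.324, 0.09] |196mm 21deg|
pre: xyz [89.5, 17.9, 115.7] dr [-0.0, -0.192, 0.0] |147mm 11deg|
grip: xyz [5.1, -0.0, 78.6] dr [0.0, 0.0, 0.0] |79mm 0deg|
lift: xyz [-110.6, -0.0, -27.6] dr [0.0, 0.0, 0.0] |114mm 0deg|
half: xyz [-52.7, -0.0, 4.7] dr [-0.039, -0.094, -1.589] |53mm 91deg|
flip: xyz [1.7, 4.1, -19.5] dr [0.067, -0.067, -1.588] |20mm 91deg|
[ 0.44324242 -0.12398612  0.07      ]
```

Request:
send_rows:
  xyz:
    - [-8,1,18]
    - [-17,2,35]
    - [-25,3,53]
    - [-34,4,71]
    - [-42,5,89]
    - [-50,6,106]
    - [-59,7,124]
    - [-67,8,142]
    - [-76,9,159]
    - [-84,10,177]
  dr:
    - [0.012,-0.032,0.009]
    - [0.025,-0.065,0.018]
    - [0.037,-0.097,0.027]
    - [0.05,-0.13,0.036]
    - [0.062,-0.162,0.045]
    - [0.074,-0.194,0.054]
    - [0.087,-0.227,0.063]
    - [0.1,-0.26,0.072]
    - [0.112,-0.292,0.081]
    - [0.124,-0.324,0.09]
  jaw: 87

```text
time: 8.68
position: [0.4506, 0.0196, 0.1905]
tool_rot: [1.686, 1.407, -1.063]
ft_force: [0.9, -0.5, -0.3]
grip_width: 0.997
grip_force: 0.0
```

Request:
send_rows:
  xyz:
    - [10,2,13]
    - [20,4,26]
    - [30,6,39]
    - [40,8,52]
    - [50,10,65]
    - [60,12,78]
    - [70,14,91]
    - [80,16,104]
    - [89,18,116]
    - [89,18,116]
  dr:
    - [0,-0.02,0]
    - [0,-0.04,0]
    - [0,-0.06,0]
    - [0,-0.08,0]
    - [0,-0.1,0]
    - [0,-0.12,0]
    - [0,-0.14,0]
    - [0,-0.17,0]
    - [0,-0.192,0]
    - [0,-0.192,0]

```text
time: 9.52
position: [0.4555, -0.0496, 0.0577]
tool_rot: [1.537, 1.286, -1.196]
ft_force: [-0.5, -0.9, 1.0]
grip_width: 1.003
grip_force: 0.0
```

```bash
python3 - <<'E'
from p2 import *
p,r,s=here(); print(p,r[:,2],s["joint_positions"].round(2)); t=np.array([.443,-.1235,0])
C=cam("wrist",s); im=snap("wrist","w4.png")
print("rim",proj(C,t+[0,0,.07]),"foot",proj(C,t))
chain([(t+[0,0,.036],T(-100,PI,14),"grip")])
E
```

```text
[ 0.45547882 -0.04962757  0.05771895] [-0.1722891  -0.9535985  -0.24691369] [-0.16  0.84 -0.47  1.82  1.01  1.91 -1.33]
rim [278.72416366 257.62402587] foot [278.9737037  172.78779511]
grip: xyz [3.6, 0.5, 79.5] dr [-0.003, -0.007, -0.0] |80mm 0deg|
```

View pics/w4.png

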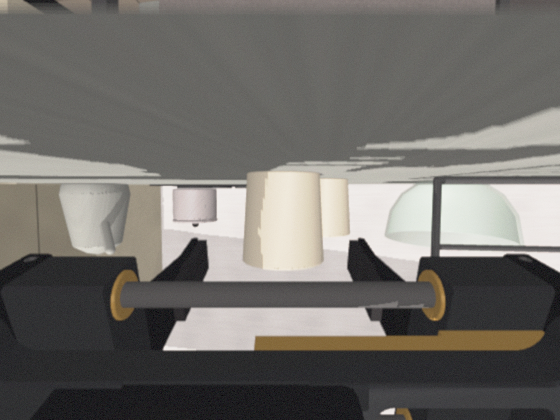

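The tumbler is centred at column 284 against 279 predicted, so about 3 mm towards tool +y. The image is upside down because the camera sits on the lower side. I'll advance, lower and grip.

Request:
send_rows:
  xyz:
    - [0,1,10]
    - [0,2,20]
    - [0,3,30]
    - [0,3,40]
    - [0,3,50]
    - [0,3,58]
    - [1,3,66]
    - [2,3,72]
    - [3,3,77]
    - [3,3,79]
  dr:
    - [0,0,0]
    - [0,0,0]
    - [0,0,0]
    - [0,0,0]
    - [0,0,0]
    - [0,0,0]
    - [0,0,0]
    - [0,0,0]
    - [0,0,0]
    - [0,0,0]

```text
time: 10.4
position: [0.4464, -0.1227, 0.0376]
tool_rot: [1.54, 1.287, -1.189]
ft_force: [-0.2, 1.0, 0.7]
grip_width: 1.002
grip_force: 0.0
```

Request:
send_rows:
  xyz:
    - [0,0,0]
    - [0,0,0]
    - [0,0,0]
    - [0,0,0]
    - [0,0,0]
    - [0,0,0]
    - [0,0,0]
    - [0,0,0]
    - [0,0,0]
    - [0,0,0]
  dr:
    - [0,0,0]
    - [0,0,0]
    - [0,0,0]
    - [0,0,0]
    - [0,0,0]
    - [0,0,0]
    - [0,0,0]
    - [0,0,0]
    - [0,0,0]
    - [0,0,0]
  jaw: 50
  grip_force: 20

```text
time: 11.23
position: [0.4469, -0.1219, 0.038]
tool_rot: [1.54, 1.287, -1.188]
ft_force: [0.2, 2.2, 1.3]
grip_width: 0.728
grip_force: 19.9
```

```bash
python3 - <<'E'
from p2 import *
p,r,s=here(); print(p,r[:,2],s["ft_force"],s["grip_width"]*87,s["grip_force"])
p0=p
W=[(p+[0,0,.12],T(-100,PI,14),"lift"),([.44,-.14,.2],T(-98,PI-1.1,14),"r1"),([.44,-.13,.2],T(-94,PI-2.2,13),"r2"),([.44,-.12,.2],T(-90,0,12),"flip")]
chain(W)
E
```

```text
[ 0.44685047 -0.12185185  0.03804637] [-0.16891051 -0.95297634 -0.25160552] [0.16916511 2.15256895 1.25490762] 63.296248397546925 19.899101209739456
lift: xyz [-116.1, 0.4, -30.2] dr [-0.001, -0.01, -0.004] |120mm 1deg|
r1: xyz [-45.3, -3.6, 8.3] dr [-0.03, -0.019, -1.108] |46mm 64deg|
r2: xyz [2.3, 1.5, -9.6] dr [0.024, -0.07, -1.116] |10mm 64deg|
flip: xyz [-0.8, 2.2, -9.7] dr [0.071, -0.016, -0.956] |10mm 55deg|
```

Request:
send_rows:
  xyz:
    - [-6,0,-2]
    - [-16,0,-4]
    - [-30,0,-8]
    - [-46,0,-12]
    - [-62,0,-16]
    - [-78,0,-20]
    - [-92,0,-24]
    - [-104,0,-27]
    - [-114,0,-30]
    - [-116,0,-30]
  dr:
    - [0,0,0]
    - [0,0,0]
    - [0,0,0]
    - [0,0,0]
    - [0,0,0]
    - [0,0,0]
    - [0,0,0]
    - [0,0,0]
    - [0,0,0]
    - [0,0,0]

```text
time: 12.07
position: [0.4468, -0.1219, 0.1597]
tool_rot: [1.542, 1.285, -1.185]
ft_force: [0.1, -0.6, -1.3]
grip_width: 0.725
grip_force: 20.0
```

Request:
send_rows:
  xyz:
    - [-4,0,1]
    - [-9,0,2]
    - [-13,-1,3]
    - [-18,-1,4]
    - [-22,-2,5]
    - [-27,-2,5]
    - [-31,-2,6]
    - [-36,-3,7]
    - [-40,-3,8]
    - [-45,-4,8]
  dr:
    - [-0.003,-0.002,-0.11]
    - [-0.006,-0.004,-0.22]
    - [-0.009,-0.006,-0.33]
    - [-0.012,-0.008,-0.44]
    - [-0.015,-0.01,-0.55]
    - [-0.018,-0.012,-0.66]
    - [-0.021,-0.014,-0.77]
    - [-0.024,-0.016,-0.88]
    - [-0.027,-0.018,-0.99]
    - [-0.03,-0.02,-1.108]

```text
time: 12.9
position: [0.4386, -0.1405, 0.1987]
tool_rot: [0.7, 2.23, -1.786]
ft_force: [0.3, -0.3, -1.9]
grip_width: 0.728
grip_force: 19.9
```

Request:
send_rows:
  xyz:
    - [0,0,-1]
    - [0,0,-2]
    - [1,0,-3]
    - [1,1,-4]
    - [1,1,-5]
    - [1,1,-6]
    - [2,1,-7]
    - [2,1,-8]
    - [2,1,-9]
    - [2,1,-10]
  dr:
    - [0.002,-0.007,-0.112]
    - [0.005,-0.014,-0.223]
    - [0.007,-0.021,-0.335]
    - [0.01,-0.028,-0.446]
    - [0.012,-0.035,-0.558]
    - [0.014,-0.042,-0.67]
    - [0.017,-0.049,-0.781]
    - [0.019,-0.056,-0.893]
    - [0.022,-0.063,-1.004]
    - [0.024,-0.07,-1.116]

```text
time: 13.73
position: [0.4388, -0.13, 0.1994]
tool_rot: [0.604, -2.095, 1.614]
ft_force: [0.3, 0.6, -0.2]
grip_width: 0.727
grip_force: 19.9
```

Request:
send_rows:
  xyz:
    - [0,0,-1]
    - [0,0,-2]
    - [0,1,-3]
    - [0,1,-4]
    - [0,1,-5]
    - [0,1,-6]
    - [-1,2,-7]
    - [-1,2,-8]
    - [-1,2,-9]
    - [-1,2,-10]
  dr:
    - [0.007,-0.002,-0.096]
    - [0.014,-0.003,-0.191]
    - [0.021,-0.005,-0.287]
    - [0.028,-0.006,-0.382]
    - [0.036,-0.008,-0.478]
    - [0.043,-0.01,-0.574]
    - [0.05,-0.011,-0.669]
    - [0.057,-0.013,-0.765]
    - [0.064,-0.014,-0.86]
    - [0.071,-0.016,-0.956]

```text
time: 14.57
position: [0.4392, -0.1198, 0.1996]
tool_rot: [1.368, -1.367, 1.097]
ft_force: [1.2, 0.7, -0.8]
grip_width: 0.729
grip_force: 19.9
```

```bash
python3 - <<'E'
from p2 import *
p,r,s=here(); print(p,r,s["joint_positions"].round(2),s["ft_force"],s["grip_width"]*87,s["grip_force"])
S=get_image("side"); cv2.imwrite("pics/s5.png",cv2.resize(S[60:330,200:480,::-1],None,fx=2,fy=2))
lx,ly,ps=-30,-125,-50; g=ris(lx/1e3,ly/1e3,0); dd=hd(ps,0)[0]
W=[(g-.15*dd+[0,0,.13],T(-70,0),"front"),(g-.13*dd+[0,0,.065],T(ps,0),"pre-in"),(g+[0,0,.065],T(ps,0),"in")]
sim(s["joint_positions"],W); chain(W)
E
```

```text
[ 0.43915545 -0.11982963  0.1995797 ] [[ 8.04324195e-04 -9.99999316e-01 -8.49724330e-04]
 [-2.16106291e-01  6.55825954e-04 -9.76369623e-01]
 [ 9.76369512e-01  9.68948485e-04 -2.16105616e-01]] [ 0.18  0.54 -0.79  2.07  1.21  1.98  2.01] [ 1.21770022  0.7404247  -0.77335634] 63.39356630812871 19.901358886054368
front q [0.02, 0.73, -0.76, 2.03, 1.49, 1.91, 2.02] err 0.000 margin 0.14
pre-in q [0.05, 0.75, -0.69, 2.27, 1.83, 1.74, 1.91] err 0.000 margin 0.18
in q [0.21, 0.72, -0.55, 2.19, 2.05, 1.53, 2.0] err 0.000 margin 0.26
front: xyz [-85.0, -101.9, -64.1] dr [0.341, 0.009, -0.069] |147mm 20deg|
pre-in: xyz [-59.7, -6.8, 31.9] dr [0.341, 0.0, -0.073] |68mm 20deg|
in: xyz [27.0, 0.0, 127.2] dr [0.0, 0.0, 0.0] |130mm 0deg|
```

View pics/s5.png

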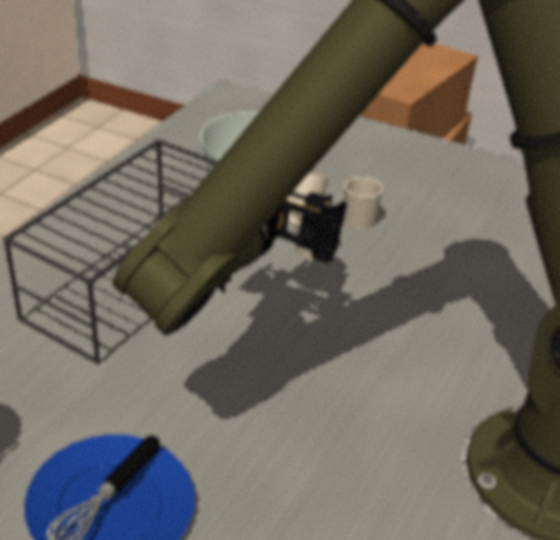

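The tumbler is held flipped (about (310,180) in the crop), the whisk lies across the plate and the arm is clear. I need a lower approach so the wide gripper body stays below the deck.

```bash
python3 - <<'E'
from p2 import *
p,r,s=here()
lx,ly,ps=-30,-125,-50; g=ris(lx/1e3,ly/1e3,0); dd=hd(ps,0)[0]; print(g)
W=[([.47,-.03,.1],T(-70,0),"front"),(g-.13*dd+[0,0,.065],T(ps,0),"pre-in"),(g+[0,0,.065],T(ps,0),"in")]
sim(s["joint_positions"],W); chain(W)
E
```

```text
[ 0.636963   -0.15347903  0.        ]
front q [-0.03, 0.76, -0.78, 2.14, 1.4, 1.95, 1.84] err 0.000 margin 0.10
pre-in q [0.04, 0.75, -0.67, 2.27, 1.82, 1.73, 1.9] err 0.000 margin 0.18
in q [0.19, 0.72, -0.53, 2.19, 2.04, 1.53, 2.0] err 0.000 margin 0.26
front: xyz [-116.5, -31.5, -66.0] dr [0.341, 0.009, -0.069] |138mm 20deg|
pre-in: xyz [-23.6, -70.2, 57.1] dr [0.341, 0.0, -0.073] |94mm 20deg|
in: xyz [27.0, 0.0, 127.2] dr [0.0, 0.0, 0.0] |130mm 0deg|
```

Request:
send_rows:
  xyz:
    - [-12,-3,-7]
    - [-24,-6,-13]
    - [-36,-9,-20]
    - [-48,-12,-27]
    - [-60,-16,-34]
    - [-72,-19,-40]
    - [-84,-22,-47]
    - [-96,-25,-54]
    - [-108,-29,-61]
    - [-116,-31,-66]
  dr:
    - [0.034,0.001,-0.007]
    - [0.068,0.002,-0.014]
    - [0.102,0.003,-0.021]
    - [0.136,0.004,-0.028]
    - [0.17,0.005,-0.035]
    - [0.205,0.005,-0.041]
    - [0.239,0.006,-0.048]
    - [0.273,0.007,-0.055]
    - [0.307,0.008,-0.062]
    - [0.341,0.009,-0.069]

```text
time: 15.45
position: [0.4715, -0.0289, 0.0998]
tool_rot: [1.637, -1.154, 1.338]
ft_force: [0.1, -0.0, -0.8]
grip_width: 0.726
grip_force: 19.9
```

Request:
send_rows:
  xyz:
    - [-3,-7,6]
    - [-5,-14,11]
    - [-7,-21,17]
    - [-10,-28,23]
    - [-12,-35,29]
    - [-14,-42,34]
    - [-17,-49,40]
    - [-19,-56,46]
    - [-22,-63,52]
    - [-24,-70,57]
  dr:
    - [0.034,0,-0.007]
    - [0.068,0,-0.015]
    - [0.102,0,-0.022]
    - [0.136,0,-0.029]
    - [0.17,0,-0.036]
    - [0.205,0,-0.044]
    - [0.239,0,-0.051]
    - [0.273,0,-0.058]
    - [0.307,0,-0.066]
    - [0.341,0,-0.073]

```text
time: 16.28
position: [0.5548, -0.054, 0.0662]
tool_rot: [1.896, -0.891, 1.55]
ft_force: [0.4, -0.5, -1.7]
grip_width: 0.726
grip_force: 19.9
```

```bash
python3 - <<'E'
from p2 import *
p,r,s=here(); print(p,r[:,2],s["joint_positions"].round(2),s["ft_force"],s["grip_width"]*87)
S=get_image("side"); cv2.imwrite("pics/s6.png",cv2.resize(S[100:300,190:430,::-1],None,fx=2.5,fy=2.5))
lx,ly,ps=-30,-125,-50; g=ris(lx/1e3,ly/1e3,0); chain([(g+[0,0,.065],T(ps,0),"in"),(g+[0,0,.035],T(ps,0),"down")])
E
```

```text
[ 0.55482741 -0.05402     0.06621563] [ 0.63039655 -0.74953567 -0.20198133] [ 0.03  0.75 -0.67  2.27  1.83  1.74  1.9 ] [ 0.3996177  -0.46921821 -1.72242842] 63.130057934807624
in: xyz [24.9, 0.0, 125.5] dr [-0.001, -0.006, -0.005] |128mm 0deg|
down: xyz [-29.3, 0.0, 6.2] dr [0.0, 0.0, 0.0] |30mm 0deg|
```

View pics/s6.png

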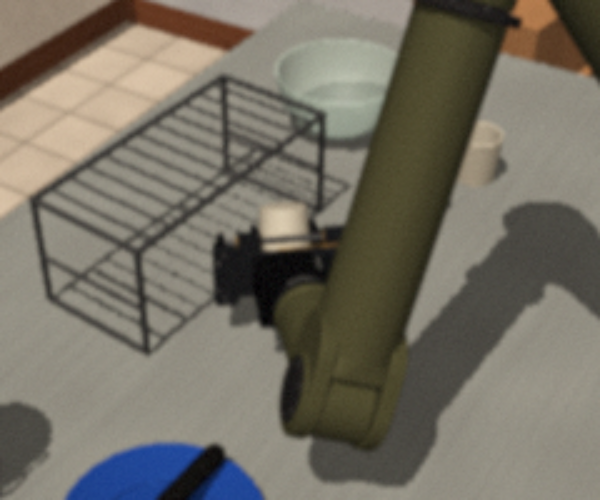

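```bash
python3 - <<'E'
from p2 import *
p,r,s=here(); g=ris(-.030,-.110,0); print(g); chain([(g+[0,0,.065],T(-50,0),"in"),(g+[0,0,.035],T(-50,0),"down")])
E
```

```text
[ 0.63805703 -0.13851898  0.        ]
in: xyz [22.7, -10.4, 115.0] dr [-0.001, -0.006, -0.005] |118mm 0deg|
down: xyz [-29.3, 0.0, 6.2] dr [0.0, 0.0, 0.0] |30mm 0deg|
```

Request:
send_rows:
  xyz:
    - [2,-1,12]
    - [5,-2,24]
    - [7,-3,36]
    - [9,-4,48]
    - [12,-5,60]
    - [14,-6,72]
    - [17,-8,86]
    - [20,-9,100]
    - [22,-10,110]
    - [23,-10,115]
  dr:
    - [0,0,0]
    - [0,0,0]
    - [0,0,0]
    - [0,0,0]
    - [0,0,0]
    - [0,0,0]
    - [0,0,0]
    - [0,0,0]
    - [0,0,0]
    - [0,0,0]

```text
time: 17.17
position: [0.6381, -0.14, 0.0666]
tool_rot: [1.891, -0.895, 1.548]
ft_force: [0.7, -0.4, -1.4]
grip_width: 0.726
grip_force: 19.9
```

Request:
send_rows:
  xyz:
    - [-5,0,1]
    - [-10,0,2]
    - [-15,0,3]
    - [-18,0,4]
    - [-21,0,4]
    - [-24,0,5]
    - [-26,0,5]
    - [-28,0,6]
    - [-30,0,6]
    - [-30,0,6]
  dr:
    - [0,0,0]
    - [0,0,0]
    - [0,0,0]
    - [0,0,0]
    - [0,0,0]
    - [0,0,0]
    - [0,0,0]
    - [0,0,0]
    - [0,0,0]
    - [0,0,0]
  grip_force: 8

```text
time: 18.0
position: [0.638, -0.1371, 0.0387]
tool_rot: [1.887, -0.892, 1.556]
ft_force: [-4.4, 2.3, 9.0]
grip_width: 0.736
grip_force: 7.6
```

```bash
python3 - <<'E'
from p2 import *
p,r,s=here(); print(p,r[:,2],s["ft_force"],s["grip_width"]*87)
im=snap("wrist","w7.png")
E
```

```text
[ 0.63802172 -0.13714328  0.03872949] [ 0.62956025 -0.75217131 -0.19465924] [-4.37032307  2.27203474  8.95486774] 64.00111211703695
```

View pics/w7.png

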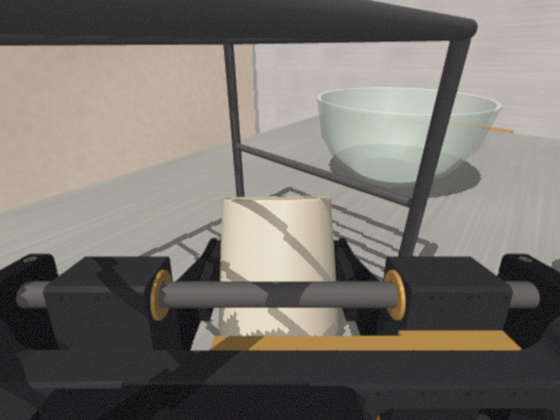

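The tumbler is mouth down under the deck, with its foot edge at about (277,198), and pressing it is turning it upright. I'll press slightly more, release and back off.

Request:
send_rows:
  xyz:
    - [-1,0,0]
    - [-2,0,0]
    - [-2,0,0]
    - [-2,0,0]
    - [-2,0,0]
    - [-2,0,0]
    - [-2,0,0]
    - [-2,0,0]
    - [-2,0,0]
    - [-2,0,0]
  dr:
    - [0,0,0]
    - [0,0,0]
    - [0,0,0]
    - [0,0,0]
    - [0,0,0]
    - [0,0,0]
    - [0,0,0]
    - [0,0,0]
    - [0,0,0]
    - [0,0,0]
  grip_force: 3

```text
time: 18.88
position: [0.6372, -0.1373, 0.0337]
tool_rot: [1.894, -0.894, 1.549]
ft_force: [-1.7, 3.0, 1.8]
grip_width: 0.729
grip_force: 2.8
```

Request:
send_rows:
  xyz:
    - [0,0,0]
    - [0,0,0]
    - [0,0,0]
    - [0,0,0]
    - [0,0,0]
    - [0,0,0]
    - [0,0,-4]
    - [0,0,-12]
    - [0,0,-24]
    - [0,0,-36]
  dr:
    - [0,0,0]
    - [0,0,0]
    - [0,0,0]
    - [0,0,0]
    - [0,0,0]
    - [0,0,0]
    - [0,0,0]
    - [0,0,0]
    - [0,0,0]
    - [0,0,0]
  jaw: 80

```text
time: 19.72
position: [0.6136, -0.1093, 0.0412]
tool_rot: [1.894, -0.893, 1.548]
ft_force: [0.3, 0.7, 0.6]
grip_width: 0.922
grip_force: 0.0
```

Request:
send_rows:
  xyz:
    - [0,0,-12]
    - [0,0,-24]
    - [0,0,-36]
    - [0,0,-48]
    - [0,0,-60]
    - [0,0,-72]
    - [0,0,-84]
    - [0,0,-92]
    - [0,0,-96]
    - [0,0,-96]
  dr:
    - [0,0,0]
    - [0,0,0]
    - [0,0,0]
    - [0,0,0]
    - [0,0,0]
    - [0,0,0]
    - [0,0,0]
    - [0,0,0]
    - [0,0,0]
    - [0,0,0]

```text
time: 20.55
position: [0.5539, -0.0371, 0.0603]
tool_rot: [1.895, -0.893, 1.549]
ft_force: [0.5, -0.2, -0.2]
grip_width: 0.923
grip_force: 0.0
```

```bash
python3 - <<'E'
from p2 import *
p,r,s=here(); print(p,s["joint_positions"].round(2),s["ft_force"],s["grip_width"]*87)
im=get_image("wrist"); t=get_image("top"); a=cv2.resize(im,(400,300)); b=cv2.resize(t[110:285,220:455],(400,300))
cv2.imwrite("pics/w8.png",np.hstack([a,b])[:,:,::-1])
C=cam("wrist",s); print(proj(C,ris(-.03,-.11,.07))*400/560, proj(C,ris(-.03,-.11,.0))*400/560)
t=np.array(TU["B"]); d=hd(-90,0)[0]
W=[([.47,-.03,.14],T(-80,0),"back"),(t-.08*d+[0,0,.075],T(-90,0,14),"pre")]
sim(s["joint_positions"],W); chain(W)
E
```

```text
[ 0.55394788 -0.03709946  0.06030564] [ 0.01  0.78 -0.68  2.24  1.81  1.77  1.89] [ 0.51871254 -0.16668963 -0.21226175] 80.28483425171018
[198.6212041  117.59826571] [198.81027316 161.76940068]
back q [-0.0, 0.73, -0.8, 2.02, 1.28, 2.02, 1.9] err 0.000 margin 0.03
pre q [0.22, 0.77, -0.65, 2.05, 1.4, 1.84, 1.89] err 0.000 margin 0.21
back: xyz [66.3, 58.8, -75.2] dr [-0.51, -0.005, 0.1] |116mm 30deg|
pre: xyz [-30.5, 25.0, 169.1] dr [-0.17, -0.035, 0.039] |174mm 10deg|
```

View pics/w8.png

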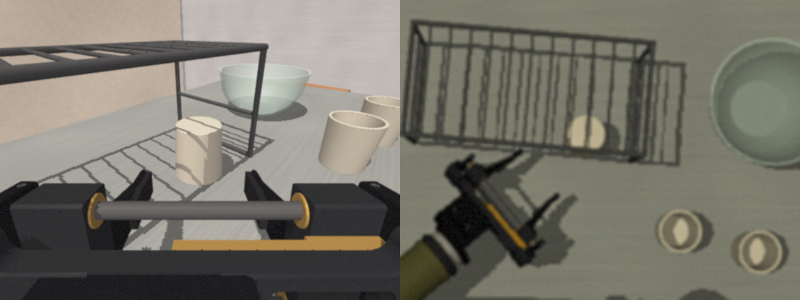

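The first tumbler stands upright, mouth down and well under the deck: (198,150) in the left pane, (586,130) in the right. Next is tumbler B.

```bash
python3 - <<'E'
from p2 import *
p,r,s=here()
t=np.array([.4745,-.2705,0]); d=hd(-90,0)[0]
W=[([.465,-.03,.09],T(-78,0,13),"back"),(t-.085*d+[0,0,.055],T(-90,0,13),"pre")]
sim(s["joint_positions"],W); chain(W)
E
```

```text
back q [-0.02, 0.81, -0.78, 2.04, 1.32, 1.99, 1.82] err 0.000 margin 0.06
pre q [0.2, 0.83, -0.63, 2.03, 1.41, 1.86, 1.85] err 0.000 margin 0.19
back: xyz [16.7, 63.0, -68.3] dr [-0.475, -0.022, 0.097] |94mm 28deg|
pre: xyz [0.6, 23.0, 158.0] dr [-0.204, 0.0, 0.047] |160mm 12deg|
```

Request:
send_rows:
  xyz:
    - [1,6,-12]
    - [2,12,-22]
    - [3,18,-32]
    - [4,25,-40]
    - [6,32,-48]
    - [8,40,-55]
    - [10,47,-60]
    - [12,54,-64]
    - [15,60,-67]
    - [17,63,-68]
  dr:
    - [-0.04,-0.002,0.008]
    - [-0.09,-0.004,0.018]
    - [-0.14,-0.006,0.028]
    - [-0.19,-0.009,0.038]
    - [-0.24,-0.011,0.048]
    - [-0.29,-0.013,0.058]
    - [-0.34,-0.016,0.068]
    - [-0.39,-0.018,0.08]
    - [-0.44,-0.02,0.09]
    - [-0.475,-0.022,0.097]
  jaw: 87

```text
time: 21.48
position: [0.4649, -0.0308, 0.0904]
tool_rot: [1.542, -1.253, 1.227]
ft_force: [0.3, 0.4, -0.2]
grip_width: 0.997
grip_force: 0.0
```

Request:
send_rows:
  xyz:
    - [0,2,16]
    - [0,5,32]
    - [0,7,48]
    - [0,9,64]
    - [0,12,80]
    - [0,14,96]
    - [0,16,112]
    - [1,19,130]
    - [1,22,148]
    - [1,23,158]
  dr:
    - [-0.02,0,0.005]
    - [-0.04,0,0.009]
    - [-0.06,0,0.014]
    - [-0.08,0,0.019]
    - [-0.1,0,0.023]
    - [-0.12,0,0.028]
    - [-0.14,0,0.033]
    - [-0.165,0,0.038]
    - [-0.19,0,0.044]
    - [-0.204,0,0.047]

```text
time: 22.32
position: [0.4744, -0.1888, 0.0553]
tool_rot: [1.37, -1.376, 1.091]
ft_force: [-0.2, 1.1, 0.3]
grip_width: 1.004
grip_force: 0.0
```

```bash
python3 - <<'E'
from p2 import *
p,r,s=here(); print(p,r[:,2],s["ft_force"])
im=get_image("wrist"); t=np.array([.4735,-.2705,0]); C=cam("wrist",s)
print(proj(C,t+[0,0,.07]),proj(C,t))
w=im[:,:,0].astype(int)-im[:,:,2]; 
for v in range(150,261,20):
    x=np.nonzero(w[v]>25)[0]; x=x[(x>170)&(x<390)]; print(v,x.min() if len(x) else None,x.max() if len(x) else None)
chain([(t+[0,0,.036],T(-90,0,13),"grip")])
cv2.imwrite("pics/w9.png",cv2.resize(im,(400,300))[:,:,::-1])
E
```

```text
[ 0.47435716 -0.18884018  0.05534271] [-0.00428872 -0.97455542 -0.22410567] [-0.1800958   1.1181944   0.34656948]
[277.78190848 180.37756099] [277.64239132 250.31000201]
150 279 326
170 250 322
190 233 319
210 237 307
230 241 305
250 244 301
grip: xyz [-0.9, 0.4, 82.8] dr [0.006, -0.002, -0.002] |83mm 0deg|
```

View pics/w9.png

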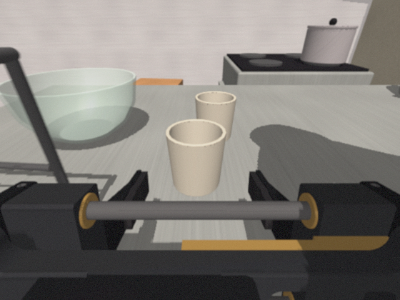

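The tumbler is centred at column 272 against 278, so I'll shift about 4 mm towards tool −y and grip.

```bash
python3 - <<'E'
from p2 import *
p,r,s=here(); t=np.array([.4775,-.2705,0])
W=[(t+[0,0,.037],T(-90,0,13),"grip"),(t+[0,0,.15],T(-90,0,13),"lift"),([.455,-.2,.2],T(-90,1.1,13),"r1"),([.445,-.16,.2],T(-90,2.2,13),"r2"),([.44,-.12,.2],T(-90,PI,12),"flip"),([.455,-.03,.1],T(-75,PI),"front")]
sim(s["joint_positions"],W); chain(W)
E
```

```text
grip q [0.29, 0.82, -0.53, 2.06, 1.54, 1.75, 1.88] err 0.000 margin 0.30
lift q [0.35, 0.57, -0.61, 2.1, 1.46, 1.74, 2.08] err 0.000 margin 0.31
r1 q [0.26, 0.46, -0.68, 2.11, 1.3, 1.82, 1.01] err 0.000 margin 0.23
r2 q [0.15, 0.46, -0.66, 2.1, 1.23, 1.86, -0.12] err 0.000 margin 0.19
flip q [0.03, 0.48, -0.61, 2.07, 1.16, 1.9, -1.1] err 0.000 margin 0.15
front q [-0.16, 0.71, -0.64, 2.1, 1.26, 1.88, -1.31] err 0.000 margin 0.17
grip: xyz [0.1, -3.6, 82.6] dr [0.006, -0.002, -0.002] |83mm 0deg|
lift: xyz [110.1, 0.0, -25.4] dr [0.0, 0.0, 0.0] |113mm 0deg|
r1: xyz [32.9, 22.5, -79.9] dr [-0.0, 0.0, 1.1] |89mm 63deg|
r2: xyz [4.8, 12.6, -39.0] dr [0.0, -0.0, 1.1] |41mm 63deg|
flip: xyz [9.3, 4.3, -39.0] dr [0.008, -0.016, 0.942] |40mm 54deg|
front: xyz [116.5, 15.0, -67.2] dr [-0.256, -0.0, -0.054] |135mm 15deg|
```

Request:
send_rows:
  xyz:
    - [0,-1,10]
    - [0,-2,20]
    - [0,-4,30]
    - [0,-4,40]
    - [0,-4,50]
    - [0,-4,60]
    - [0,-4,70]
    - [0,-4,77]
    - [0,-4,82]
    - [0,-4,83]
  dr:
    - [0,0,0]
    - [0,0,0]
    - [0,0,0]
    - [0,0,0]
    - [0,0,0]
    - [0,0,0]
    - [0,0,0]
    - [0,0,0]
    - [0,0,0]
    - [0,0,0]

```text
time: 23.2
position: [0.4783, -0.2676, 0.0368]
tool_rot: [1.374, -1.374, 1.093]
ft_force: [0.3, -0.1, -0.1]
grip_width: 0.998
grip_force: 0.0
```

Request:
send_rows:
  xyz:
    - [0,0,0]
    - [0,0,0]
    - [0,0,0]
    - [0,0,0]
    - [0,0,0]
    - [0,0,0]
    - [0,0,0]
    - [0,0,0]
    - [0,0,0]
    - [0,0,0]
  dr:
    - [0,0,0]
    - [0,0,0]
    - [0,0,0]
    - [0,0,0]
    - [0,0,0]
    - [0,0,0]
    - [0,0,0]
    - [0,0,0]
    - [0,0,0]
    - [0,0,0]
  jaw: 50
  grip_force: 20

```text
time: 24.03
position: [0.4789, -0.2664, 0.0369]
tool_rot: [1.375, -1.374, 1.094]
ft_force: [-0.7, 1.1, 1.5]
grip_width: 0.709
grip_force: 19.6
```

Request:
send_rows:
  xyz:
    - [6,0,-1]
    - [16,0,-4]
    - [30,0,-7]
    - [45,0,-10]
    - [60,0,-14]
    - [75,0,-17]
    - [90,0,-21]
    - [100,0,-23]
    - [108,0,-25]
    - [110,0,-25]
  dr:
    - [0,0,0]
    - [0,0,0]
    - [0,0,0]
    - [0,0,0]
    - [0,0,0]
    - [0,0,0]
    - [0,0,0]
    - [0,0,0]
    - [0,0,0]
    - [0,0,0]

```text
time: 24.87
position: [0.4792, -0.267, 0.1514]
tool_rot: [1.374, -1.376, 1.096]
ft_force: [0.8, -0.3, -0.3]
grip_width: 0.711
grip_force: 19.7
```

Request:
send_rows:
  xyz:
    - [3,2,-8]
    - [7,4,-16]
    - [10,7,-24]
    - [13,9,-32]
    - [16,11,-40]
    - [20,13,-48]
    - [23,16,-56]
    - [26,18,-64]
    - [30,20,-72]
    - [33,22,-80]
  dr:
    - [0,0,0.11]
    - [0,0,0.22]
    - [0,0,0.33]
    - [0,0,0.44]
    - [0,0,0.55]
    - [0,0,0.66]
    - [0,0,0.77]
    - [0,0,0.88]
    - [0,0,0.99]
    - [0,0,1.1]

```text
time: 25.7
position: [0.4564, -0.1963, 0.1995]
tool_rot: [0.522, -2.196, 1.745]
ft_force: [0.5, 0.3, -1.8]
grip_width: 0.708
grip_force: 19.7
```

Request:
send_rows:
  xyz:
    - [0,1,-4]
    - [1,2,-8]
    - [1,4,-12]
    - [2,5,-16]
    - [2,6,-20]
    - [3,7,-23]
    - [3,9,-27]
    - [4,10,-31]
    - [4,11,-35]
    - [5,13,-39]
  dr:
    - [0,0,0.11]
    - [0,0,0.22]
    - [0,0,0.33]
    - [0,0,0.44]
    - [0,0,0.55]
    - [0,0,0.66]
    - [0,0,0.77]
    - [0,0,0.88]
    - [0,0,0.99]
    - [0,0,1.1]

```text
time: 26.53
position: [0.4463, -0.1564, 0.199]
tool_rot: [0.684, 2.086, -1.658]
ft_force: [0.4, -0.6, -0.4]
grip_width: 0.712
grip_force: 19.7
```

Request:
send_rows:
  xyz:
    - [1,0,-4]
    - [2,1,-8]
    - [3,1,-12]
    - [4,2,-16]
    - [5,2,-20]
    - [6,3,-23]
    - [7,3,-27]
    - [7,3,-31]
    - [8,4,-35]
    - [9,4,-39]
  dr:
    - [0.001,-0.002,0.094]
    - [0.002,-0.003,0.188]
    - [0.002,-0.005,0.283]
    - [0.003,-0.006,0.377]
    - [0.004,-0.008,0.471]
    - [0.005,-0.01,0.565]
    - [0.006,-0.011,0.66]
    - [0.006,-0.013,0.754]
    - [0.007,-0.014,0.848]
    - [0.008,-0.016,0.942]

```text
time: 27.37
position: [0.4413, -0.1164, 0.1994]
tool_rot: [1.364, 1.36, -1.099]
ft_force: [0.3, -0.0, -1.0]
grip_width: 0.708
grip_force: 19.6
```

```bash
python3 - <<'E'
from p2 import *
p,r,s=here(); print(p,r,s["joint_positions"].round(2),s["ft_force"],s["grip_width"]*87)
g=ris(-.030,-.030,0); ps=-50; dd=hd(ps,0)[0]; print(g)
W=[([.455,.0,.1],T(-75,PI),"front"),(g-.13*dd+[0,0,.068],T(ps,PI),"pre-in"),(g+[0,0,.068],T(ps,PI),"in"),(g+[0,0,.037],T(ps,PI),"down")]
sim(s["joint_positions"],W); chain(W)
E
```

```text
[ 0.44133086 -0.11641114  0.19937349] [[ 3.77552677e-03  9.99992768e-01  4.57092524e-04]
 [ 2.08907680e-01 -3.41732092e-04 -9.77935307e-01]
 [-9.77928078e-01  3.78771107e-03 -2.08907460e-01]] [ 0.02  0.49 -0.62  2.07  1.16  1.91 -1.11] [ 2.61235372e-01 -2.40094399e-05 -9.87690648e-01] 61.620476312616574
[ 0.64389184 -0.05873205  0.        ]
front q [-0.2, 0.73, -0.65, 2.06, 1.23, 1.92, -1.31] err 0.000 margin 0.13
pre-in q [-0.23, 0.76, -0.6, 2.13, 1.65, 1.74, -1.21] err 0.000 margin 0.31
in q [-0.07, 0.72, -0.47, 2.1, 1.85, 1.56, -1.13] err 0.000 margin 0.35
down q [-0.08, 0.8, -0.45, 2.09, 1.87, 1.58, -1.18] err 0.000 margin 0.36
front: xyz [121.6, 13.3, -93.1] dr [-0.256, -0.001, -0.058] |154mm 15deg|
pre-in: xyz [33.8, 112.3, -5.3] dr [-0.427, -0.0, -0.091] |117mm 25deg|
in: xyz [-27.0, -0.0, 127.2] dr [0.0, 0.0, 0.0] |130mm 0deg|
down: xyz [30.3, 0.0, 6.4] dr [0.0, 0.0, 0.0] |31mm 0deg|
```

I'll check clearances (fingers, wide body) in plan view for the remaining two slots before going in.

```bash
cat > clr.py <<'E'
from p2 import *
def tool_pts(g,ps,jaw):
    d=hd(ps,0)[0][:2]; n=np.array([-d[1],d[0]]); P=[]
    for s in np.linspace(-.017,.05,12):
        for w in (jaw/2+.001,jaw/2+.015): P+=[('f',g-s*d+w*n),('f',g-s*d-w*n)]
    for w in np.linspace(-.095,.095,20): P+=[('w',g-.049*d+w*n)]
    for s in np.linspace(.05,.12,8): P+=[('w',g-s*d+.095*n),('w',g-s*d-.095*n)]
    for s in np.linspace(.12,.32,12): P+=[('h',g-s*d+.055*n),('h',g-s*d-.055*n)]
    return P
FR=[ris(x,y,0)[:2] for y in (.176,-.176) for x in np.linspace(-.085,.085,18)]
def clear(g,ps,jaw,tum):
    o={}
    for k,p in tool_pts(np.array(g)[:2],ps,jaw):
        for nm,L,rad in (('frame',FR,.005),('tum',tum,.033)):
            for c in L: o[k+nm]=min(o.get(k+nm,9),np.linalg.norm(p-np.array(c)[:2])-rad)
    return {k:int(1000*v) for k,v in o.items()}
E
python3 - <<'E'
from clr import *
T1=ris(-.03,-.109,0)
for ly in (-.03,-.022,-.015):
  for ps in (-50,-60,-70): g=ris(-.03,ly,0); print(2,ly,ps,[clear(g,ps,j,[T1]) for j in(.062,.076)])
T2=ris(-.03,-.022,0)
for ly in (.06,.066,.072):
  for ps in (-15,-25,-35,-45): g=ris(-.03,ly,0); print(3,ly,ps,[clear(g,ps,j,[T2]) for j in(.062,.076)])
E
```

```text
2 -0.03 -50 [{'fframe': 96, 'ftum': 7, 'wframe': 48, 'wtum': 72, 'hframe': 44, 'htum': 143}, {'fframe': 91, 'ftum': 6, 'wframe': 48, 'wtum': 72, 'hframe': 44, 'htum': 143}]
2 -0.03 -60 [{'fframe': 101, 'ftum': 15, 'wframe': 48, 'wtum': 81, 'hframe': 12, 'htum': 152}, {'fframe': 97, 'ftum': 15, 'wframe': 48, 'wtum': 81, 'hframe': 12, 'htum': 152}]
2 -0.03 -70 [{'fframe': 106, 'ftum': 22, 'wframe': 52, 'wtum': 88, 'hframe': 3, 'htum': 160}, {'fframe': 103, 'ftum': 22, 'wframe': 52, 'wtum': 88, 'hframe': 3, 'htum': 160}]
2 -0.022 -50 [{'fframe': 104, 'ftum': 14, 'wframe': 40, 'wtum': 78, 'hframe': 38, 'htum': 149}, {'fframe': 99, 'ftum': 13, 'wframe': 40, 'wtum': 78, 'hframe': 38, 'htum': 149}]
2 -0.022 -60 [{'fframe': 109, 'ftum': 22, 'wframe': 40, 'wtum': 88, 'hframe': 5, 'htum': 159}, {'fframe': 105, 'ftum': 22, 'wframe': 40, 'wtum': 88, 'hframe': 5, 'htum': 159}]
2 -0.022 -70 [{'fframe': 114, 'ftum': 29, 'wframe': 44, 'wtum': 95, 'hframe': -1, 'htum': 167}, {'fframe': 111, 'ftum': 29, 'wframe': 44, 'wtum': 95, 'hframe': -1, 'htum': 167}]
2 -0.015 -50 [{'fframe': 111, 'ftum': 21, 'wf
[... 1855 characters left out ...]
4}]
3 0.072 -15 [{'fframe': 44, 'ftum': 13, 'wframe': -1, 'wtum': 33, 'hframe': 54, 'htum': 109}, {'fframe': 37, 'ftum': 6, 'wframe': -1, 'wtum': 33, 'hframe': 54, 'htum': 109}]
3 0.072 -25 [{'fframe': 38, 'ftum': 11, 'wframe': -1, 'wtum': 49, 'hframe': 33, 'htum': 123}, {'fframe': 31, 'ftum': 5, 'wframe': -1, 'wtum': 49, 'hframe': 33, 'htum': 123}]
3 0.072 -35 [{'fframe': 34, 'ftum': 13, 'wframe': -1, 'wtum': 64, 'hframe': 15, 'htum': 137}, {'fframe': 27, 'ftum': 8, 'wframe': -1, 'wtum': 64, 'hframe': 15, 'htum': 137}]
3 0.072 -45 [{'fframe': 31, 'ftum': 18, 'wframe': -4, 'wtum': 77, 'hframe': 11, 'htum': 149}, {'fframe': 26, 'ftum': 15, 'wframe': -4, 'wtum': 77, 'hframe': 11, 'htum': 149}]
```

```bash
python3 - <<'E'
from clr import *
T1=ris(-.03,-.109,0); s=here()[2]; q=s["joint_positions"]
for lx,ly in ((.042,-.06),(.042,-.045),(.04,-.03)):
  for ps in (-35,-45,-55):
    g=ris(lx,ly,0); dd=hd(ps,0)[0]
    print("T2",lx,ly,ps,clear(g,ps,.076,[T1]),"half",clear(g-.06*dd,ps,.062,[T1]),"pre",clear(g-.15*dd,ps,.062,[T1]),"dT1 %.3f"%np.linalg.norm(g-T1))
T2=ris(.042,-.05,0)
for lx,ly in ((-.03,-.022),(-.032,-.012)):
  for ps in (-40,-50): g=ris(lx,ly,0); dd=hd(ps,0)[0]; print("T3",lx,ly,ps,clear(g,ps,.076,[T1,T2]),clear(g-.06*dd,ps,.062,[T1,T2]),"d %.3f"%np.linalg.norm(g-T2))
E
```

```text
T2 0.042 -0.06 -35 {'fframe': 56, 'ftum': -7, 'wframe': 54, 'wtum': -20, 'hframe': 77, 'htum': 53} half {'fframe': 93, 'ftum': 0, 'wframe': 57, 'wtum': 39, 'hframe': 77, 'htum': 112} pre {'fframe': 91, 'ftum': 68, 'wframe': 37, 'wtum': 129, 'hframe': 86, 'htum': 201} dT1 0.087
T2 0.042 -0.06 -45 {'fframe': 59, 'ftum': -1, 'wframe': 71, 'wtum': -6, 'hframe': 35, 'htum': 68} half {'fframe': 104, 'ftum': 10, 'wframe': 41, 'wtum': 53, 'hframe': 35, 'htum': 127} pre {'fframe': 65, 'ftum': 83, 'wframe': -4, 'wtum': 143, 'hframe': 40, 'htum': 216} dT1 0.087
T2 0.042 -0.06 -55 {'fframe': 64, 'ftum': 0, 'wframe': 78, 'wtum': 8, 'hframe': 0, 'htum': 83} half {'fframe': 115, 'ftum': 21, 'wframe': 31, 'wtum': 68, 'hframe': 0, 'htum': 142} pre {'fframe': 47, 'ftum': 98, 'wframe': 0, 'wtum': 158, 'hframe': 3, 'htum': 231} dT1 0.087
T2 0.042 -0.045 -35 {'fframe': 71, 'ftum': 5, 'wframe': 69, 'wtum': -12, 'hframe': 65, 'htum': 65} half {'fframe': 108, 'ftum': 14, 'wframe': 42, 'wtum': 47, 'hframe': 64, 'htum': 122} pre {'fframe': 76, 'ftum': 80, 'wframe': 24, 'wtum': 136, 'hframe': 79, 'htum': 210} 
[... 1456 characters left out ...]
, 'wtum': 67, 'hframe': 68, 'htum': 138} {'fframe': 91, 'ftum': 64, 'wframe': 28, 'wtum': 126, 'hframe': 70, 'htum': 198} d 0.077
T3 -0.03 -0.022 -50 {'fframe': 99, 'ftum': 13, 'wframe': 40, 'wtum': 78, 'hframe': 38, 'htum': 149} {'fframe': 82, 'ftum': 73, 'wframe': -1, 'wtum': 138, 'hframe': 38, 'htum': 209} d 0.077
T3 -0.032 -0.012 -40 {'fframe': 106, 'ftum': 15, 'wframe': 35, 'wtum': 74, 'hframe': 61, 'htum': 146} {'fframe': 81, 'ftum': 73, 'wframe': 21, 'wtum': 134, 'hframe': 66, 'htum': 206} d 0.083
T3 -0.032 -0.012 -50 {'fframe': 109, 'ftum': 22, 'wframe': 30, 'wtum': 86, 'hframe': 33, 'htum': 158} {'fframe': 72, 'ftum': 82, 'wframe': -2, 'wtum': 146, 'hframe': 33, 'htum': 218} d 0.083
```

```bash
python3 - <<'E'
from clr import *
T1=ris(-.03,-.109,0); s=here()[2]; q=s["joint_positions"]
g=ris(.04,-.03,0); print(g,T1)
for (x,y,ps) in ((.54,.0,-50),(.56,-.02,-50),(.58,-.022,-50),(.60,-.024,-50),(.62,-.026,-50),(.64,-.028,-50),(.66,-.03,-50),(.69,-.046,-50),(g[0],g[1],-50)):
    c=clear([x,y],ps,.062,[T1]); print(x,y,ps,{k:v for k,v in c.items() if v<40})
print("open",clear(g,-50,.076,[T1]))
T2=g
for lx,ly in((-.033,-.005),(-.033,.005)):
  for ps in (-40,-50): 
    h=ris(lx,ly,0); print("T3",ly,ps,clear(h,ps,.076,[T1,T2]),[clear([x,y],ps,.062,[T1,T2])['wframe'] for x,y in ((.54,.0),(.57,-.01),(.60,-.02),(.62,-.03))])
W=[([.455,.0,.1],T(-75,PI),"front"),([.54,.0,.068],T(-50,PI),"pre-in"),([.66,-.03,.068],T(-50,PI),"mid"),(g+[0,0,.068],T(-50,PI),"in"),(g+[0,0,.037],T(-50,PI),"down")]
sim(q,W); chain(W)
E
```

```text
[ 0.71370541 -0.06383751  0.        ] [ 0.63812996 -0.13752164  0.        ]
0.54 0.0 -50 {}
0.56 -0.02 -50 {}
0.58 -0.022 -50 {'wframe': 29}
0.6 -0.024 -50 {'wframe': 18}
0.62 -0.026 -50 {'wframe': 18}
0.64 -0.028 -50 {'ftum': 37, 'wframe': 18, 'hframe': 27}
0.66 -0.03 -50 {'ftum': 31, 'wframe': 19, 'hframe': 13}
0.69 -0.046 -50 {'ftum': 23, 'wframe': 32, 'hframe': 2}
0.713705411888793 -0.06383750773576578 -50 {'ftum': 26, 'wtum': 24, 'hframe': 0}
open {'fframe': 91, 'ftum': 19, 'wframe': 48, 'wtum': 24, 'hframe': 0, 'htum': 104}
T3 -0.005 -40 {'fframe': 103, 'ftum': 21, 'wframe': 28, 'wtum': 79, 'hframe': 56, 'htum': 152} [56, 45, 33, 29]
T3 -0.005 -50 {'fframe': 103, 'ftum': 18, 'wframe': 23, 'wtum': 84, 'hframe': 29, 'htum': 156} [46, 29, 14, 22]
T3 0.005 -40 {'fframe': 93, 'ftum': 31, 'wframe': 18, 'wtum': 85, 'hframe': 48, 'htum': 159} [56, 45, 33, 29]
T3 0.005 -50 {'fframe': 93, 'ftum': 27, 'wframe': 14, 'wtum': 92, 'hframe': 22, 'htum': 164} [46, 29, 14, 22]
front q [-0.2, 0.73, -0.65, 2.06, 1.23, 1.92, -1.31] err 0.000 margin 0.13
pre-in q [-0.18, 0.72, -0.59, 2.23, 1.66, 1.71, -1.26] err 0.000 margin 0.22
mid q [-0.1, 0.75, -0.49, 2.04, 1.82, 1.58, -1.1] err 0.000 margin 0.41
in q [-0.05, 0.77, -0.44, 1.96, 1.89, 1.5, -1.04] err 0.000 margin 0.49
down q [-0.06, 0.84, -0.42, 1.94, 1.92, 1.51, -1.09] err 0.000 margin 0.51
front: xyz [121.6, 13.3, -93.1] dr [-0.256, -0.001, -0.058] |154mm 15deg|
pre-in: xyz [26.7, 82.1, 28.2] dr [-0.427, -0.0, -0.091] |91mm 25deg|
mid: xyz [-20.8, 72.6, 97.9] dr [0.0, 0.0, 0.0] |124mm 0deg|
in: xyz [-12.6, 19.4, 59.1] dr [0.0, 0.0, 0.0] |63mm 0deg|
down: xyz [30.3, 0.0, 6.4] dr [0.0, 0.0, 0.0] |31mm 0deg|
```

```bash
python3 - <<'E'
from clr import *
g=ris(.04,-.03,0); q=here()[2]["joint_positions"]
W=[([.455,.0,.1],T(-75,PI,11),"front"),([.54,.0,.055],T(-50,PI,10),"pre-in"),([.66,-.03,.052],T(-50,PI,10),"mid"),(g+[0,0,.051],T(-46,PI,10),"in"),(g+[0,0,.036],T(-46,PI,10),"down")]
sim(q,W); chain(W)
E
```

```text
front q [-0.21, 0.75, -0.64, 2.05, 1.24, 1.93, -1.32] err 0.000 margin 0.12
pre-in q [-0.21, 0.78, -0.56, 2.21, 1.69, 1.75, -1.31] err 0.000 margin 0.24
mid q [-0.13, 0.81, -0.45, 2.03, 1.84, 1.61, -1.15] err 0.000 margin 0.42
in q [-0.07, 0.8, -0.39, 2.0, 1.99, 1.5, -1.12] err 0.000 margin 0.45
down q [-0.08, 0.84, -0.38, 1.99, 2.0, 1.5, -1.14] err 0.000 margin 0.46
front: xyz [121.6, 13.3, -93.1] dr [-0.256, -0.018, -0.056] |154mm 15deg|
pre-in: xyz [40.0, 82.1, 30.2] dr [-0.429, -0.017, -0.08] |96mm 25deg|
mid: xyz [-14.4, 72.6, 99.1] dr [0.0, 0.0, 0.0] |124mm 0deg|
in: xyz [-9.5, 19.4, 59.7] dr [-0.069, 0.0, -0.012] |63mm 4deg|
down: xyz [14.8, 0.0, 2.6] dr [0.0, 0.0, 0.0] |15mm 0deg|
```

Request:
send_rows:
  xyz:
    - [12,1,-9]
    - [24,3,-18]
    - [36,4,-28]
    - [49,5,-37]
    - [61,7,-46]
    - [73,8,-56]
    - [85,9,-65]
    - [97,11,-74]
    - [110,12,-84]
    - [122,13,-93]
  dr:
    - [-0.026,-0.002,-0.006]
    - [-0.051,-0.004,-0.011]
    - [-0.077,-0.005,-0.017]
    - [-0.102,-0.007,-0.022]
    - [-0.128,-0.009,-0.028]
    - [-0.154,-0.011,-0.034]
    - [-0.179,-0.013,-0.039]
    - [-0.205,-0.014,-0.045]
    - [-0.23,-0.016,-0.05]
    - [-0.256,-0.018,-0.056]

```text
time: 28.2
position: [0.454, 0.0017, 0.0981]
tool_rot: [1.127, 1.486, -0.936]
ft_force: [0.3, 0.0, -0.6]
grip_width: 0.71
grip_force: 19.7
```

Request:
send_rows:
  xyz:
    - [4,8,3]
    - [8,16,6]
    - [12,25,9]
    - [16,33,12]
    - [20,41,15]
    - [24,49,18]
    - [28,57,21]
    - [32,66,24]
    - [36,74,27]
    - [40,82,30]
  dr:
    - [-0.043,-0.002,-0.008]
    - [-0.086,-0.003,-0.016]
    - [-0.129,-0.005,-0.024]
    - [-0.172,-0.007,-0.032]
    - [-0.215,-0.009,-0.04]
    - [-0.257,-0.01,-0.048]
    - [-0.3,-0.012,-0.056]
    - [-0.343,-0.014,-0.064]
    - [-0.386,-0.015,-0.072]
    - [-0.429,-0.017,-0.08]

```text
time: 29.03
position: [0.5388, 0.0018, 0.0528]
tool_rot: [0.748, 1.63, -0.634]
ft_force: [0.0, -0.6, -1.3]
grip_width: 0.71
grip_force: 19.7
```

Request:
send_rows:
  xyz:
    - [-1,7,10]
    - [-3,15,20]
    - [-4,22,30]
    - [-6,29,40]
    - [-7,36,50]
    - [-9,44,60]
    - [-10,51,70]
    - [-12,58,80]
    - [-13,66,90]
    - [-14,73,99]
  dr:
    - [0,0,0]
    - [0,0,0]
    - [0,0,0]
    - [0,0,0]
    - [0,0,0]
    - [0,0,0]
    - [0,0,0]
    - [0,0,0]
    - [0,0,0]
    - [0,0,0]

```text
time: 29.87
position: [0.6606, -0.0299, 0.0511]
tool_rot: [0.754, 1.624, -0.636]
ft_force: [0.6, 0.1, -1.2]
grip_width: 0.707
grip_force: 19.7
```

```bash
python3 - <<'E'
from clr import *
p,r,s=here(); print(p,r[:,2],s["ft_force"],s["grip_width"]*87)
g=ris(.04,-.03,0)
chain([(g+[0,0,.051],T(-46,PI,10),"in")])
S=get_image("side"); t=get_image("top"); cv2.imwrite("pics/s10.png",np.hstack([cv2.resize(S[100:300,190:430],(480,400)),cv2.resize(t[110:240,200:360],(320,260)) if 0 else cv2.resize(t[100:300,200:360],(320,400))])[:,:,::-1])
E
```

```text
[ 0.66063604 -0.02988611  0.0511495 ] [ 0.63286023 -0.75414203 -0.1753788 ] [ 0.6370482   0.145336   -1.23988219] 61.534184582632236
in: xyz [-10.5, 18.8, 59.2] dr [-0.069, -0.002, -0.009] |63mm 4deg|
```

View pics/s10.png

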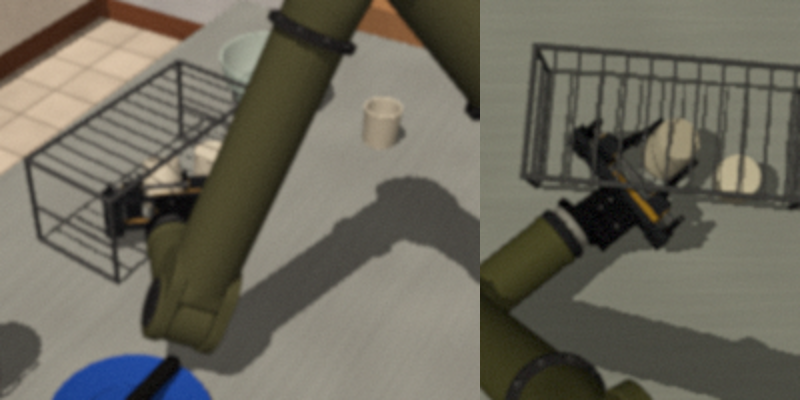

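The held tumbler is inside, about (672,145), and clear of the first one at (738,175). I'll continue in and set it down.

Request:
send_rows:
  xyz:
    - [-1,2,6]
    - [-2,4,12]
    - [-3,6,18]
    - [-4,8,24]
    - [-5,9,30]
    - [-6,11,36]
    - [-7,13,42]
    - [-8,15,48]
    - [-10,18,55]
    - [-10,19,59]
  dr:
    - [-0.007,0,-0.001]
    - [-0.014,0,-0.002]
    - [-0.021,0,-0.003]
    - [-0.028,0,-0.004]
    - [-0.035,0,-0.005]
    - [-0.042,0,-0.006]
    - [-0.049,0,-0.007]
    - [-0.056,0,-0.008]
    - [-0.063,0,-0.009]
    - [-0.069,0,-0.009]

```text
time: 30.8
position: [0.7133, -0.0637, 0.051]
tool_rot: [0.697, 1.641, -0.583]
ft_force: [0.5, -1.0, -0.4]
grip_width: 0.711
grip_force: 19.7
```

Request:
send_rows:
  xyz:
    - [3,0,0]
    - [5,0,1]
    - [7,0,1]
    - [9,0,1]
    - [11,0,2]
    - [13,0,2]
    - [14,0,2]
    - [15,0,3]
    - [15,0,3]
    - [15,0,3]
  dr:
    - [0,0,0]
    - [0,0,0]
    - [0,0,0]
    - [0,0,0]
    - [0,0,0]
    - [0,0,0]
    - [0,0,0]
    - [0,0,0]
    - [0,0,0]
    - [0,0,0]
  grip_force: 8

```text
time: 31.63
position: [0.7122, -0.0639, 0.0382]
tool_rot: [0.696, 1.635, -0.587]
ft_force: [-7.1, 0.5, 9.2]
grip_width: 0.705
grip_force: 8.1
```

Request:
send_rows:
  xyz:
    - [1,0,0]
    - [2,0,0]
    - [2,0,0]
    - [2,0,0]
    - [2,0,0]
    - [2,0,0]
    - [2,0,0]
    - [2,0,0]
    - [2,0,0]
    - [2,0,0]
  dr:
    - [0,0,0]
    - [0,0,0]
    - [0,0,0]
    - [0,0,0]
    - [0,0,0]
    - [0,0,0]
    - [0,0,0]
    - [0,0,0]
    - [0,0,0]
    - [0,0,0]
  grip_force: 3

```text
time: 32.47
position: [0.7123, -0.063, 0.0331]
tool_rot: [0.697, 1.643, -0.583]
ft_force: [-0.3, 0.2, -1.9]
grip_width: 0.713
grip_force: 3.0
```

Request:
send_rows:
  xyz:
    - [0,0,0]
    - [0,0,0]
    - [0,0,0]
    - [0,0,0]
    - [0,0,0]
    - [0,0,0]
    - [0,0,-4]
    - [0,0,-12]
    - [0,0,-24]
    - [0,0,-36]
  dr:
    - [0,0,0]
    - [0,0,0]
    - [0,0,0]
    - [0,0,0]
    - [0,0,0]
    - [0,0,0]
    - [0,0,0]
    - [0,0,0]
    - [0,0,0]
    - [0,0,0]
  jaw: 78

```text
time: 33.3
position: [0.6868, -0.0364, 0.0396]
tool_rot: [0.696, 1.643, -0.583]
ft_force: [-0.3, -0.4, -0.1]
grip_width: 0.896
grip_force: 0.0
```

```bash
python3 - <<'E'
from clr import *
p,r,s=here(); print(p,r[:,2],s["ft_force"],s["grip_width"]*87)
T1=ris(-.03,-.109,0);g=ris(.04,-.03,0)
for q in ((.67,-.02),(.64,.0),(.61,.0),(.58,.01),(.55,.02)): print(q,{k:v for k,v in clear(q,-48,.078,[T1,g]).items() if v<30})
W=[([.66,-.02,.05],T(-46,PI,10),"o1"),([.55,.01,.06],T(-50,PI,11),"o2"),([.46,.0,.09],T(-78,PI,13),"o3"),([.445,-.30,.06],T(-90,PI,13),"preC")]
sim(s["joint_positions"],W); chain(W)
im=get_image("wrist"); t=get_image("top"); cv2.imwrite("pics/w11.png",np.hstack([cv2.resize(im,(400,300)),cv2.resize(t[100:300,200:460],(390,300))])[:,:,::-1])
E
```

```text
[ 0.68675867 -0.03644287  0.03963235] [ 0.68447036 -0.70747711 -0.17600131] [-0.30532935 -0.35745074 -0.05723146] 77.99437899387357
(0.67, -0.02) {'ftum': 25, 'wframe': 9, 'hframe': 5}
(0.64, 0.0) {'wframe': 0, 'hframe': 14}
(0.61, 0.0) {'wframe': 0}
(0.58, 0.01) {'wframe': 12}
(0.55, 0.02) {'wframe': 27}
o1 q [-0.13, 0.8, -0.45, 2.07, 1.9, 1.59, -1.16] err 0.000 margin 0.38
o2 q [-0.21, 0.76, -0.57, 2.19, 1.68, 1.74, -1.27] err 0.000 margin 0.26
o3 q [-0.19, 0.76, -0.64, 2.01, 1.21, 1.92, -1.31] err 0.000 margin 0.13
preC q [0.21, 0.68, -0.38, 2.16, 1.49, 1.61, -1.26] err 0.000 margin 0.29
o1: xyz [-4.9, -7.8, -31.8] dr [0.001, -0.002, 0.0] |33mm 0deg|
o2: xyz [7.2, -58.3, -98.2] dr [0.069, 0.017, 0.013] |114mm 4deg|
o3: xyz [-19.9, -75.4, -55.0] dr [0.478, 0.034, 0.102] |95mm 28deg|
preC: xyz [-36.1, -77.0, 289.6] dr [0.204, 0.0, 0.047] |302mm 12deg|
```

View pics/w11.png

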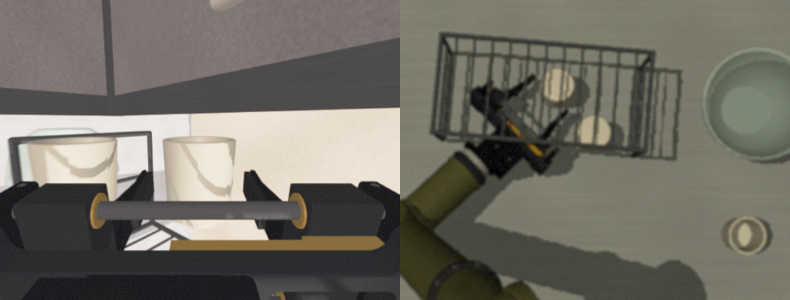

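Both tumblers stand vertically under the deck, at (558,85) and (593,130). I've now used all 14 pictures, so from here I rely on numbers. I'll back out the way I came.

```bash
python3 - <<'E'
from clr import *
p,r,s=here()
t=np.array([.447,-.3925,0])
W=[([.66,-.03,.048],T(-48,PI,10),"o1"),([.54,.0,.056],T(-50,PI,11),"o2"),([.46,-.02,.09],T(-78,PI,13),"o3"),(t+[0,.085,.058],T(-90,PI,13),"preC")]
sim(s["joint_positions"],W); chain(W)
E
```

```text
o1 q [-0.13, 0.81, -0.45, 2.05, 1.88, 1.6, -1.16] err 0.000 margin 0.40
o2 q [-0.2, 0.76, -0.57, 2.22, 1.68, 1.74, -1.29] err 0.000 margin 0.23
o3 q [-0.17, 0.74, -0.63, 2.04, 1.23, 1.9, -1.31] err 0.000 margin 0.15
preC q [0.22, 0.69, -0.38, 2.15, 1.5, 1.6, -1.25] err 0.000 margin 0.30
o1: xyz [-4.8, -16.4, -22.7] dr [0.04, -0.004, 0.007] |28mm 2deg|
o2: xyz [9.9, -69.1, -102.4] dr [0.034, 0.017, 0.006] |124mm 2deg|
o3: xyz [-26.5, -74.1, -41.9] dr [0.478, 0.034, 0.102] |89mm 28deg|
preC: xyz [-31.5, -72.5, 278.6] dr [0.204, 0.0, 0.047] |290mm 12deg|
```

Request:
send_rows:
  xyz:
    - [0,-2,-3]
    - [-1,-4,-6]
    - [-2,-6,-9]
    - [-2,-8,-12]
    - [-3,-10,-15]
    - [-3,-12,-18]
    - [-4,-14,-20]
    - [-5,-16,-23]
    - [-5,-16,-23]
    - [-5,-16,-23]
  dr:
    - [0.005,0,0.001]
    - [0.01,0,0.002]
    - [0.015,-0.001,0.003]
    - [0.02,-0.002,0.003]
    - [0.025,-0.002,0.004]
    - [0.03,-0.003,0.005]
    - [0.035,-0.004,0.006]
    - [0.04,-0.004,0.007]
    - [0.04,-0.004,0.007]
    - [0.04,-0.004,0.007]

```text
time: 34.23
position: [0.6611, -0.0328, 0.0486]
tool_rot: [0.73, 1.628, -0.613]
ft_force: [-1.0, 0.2, -0.0]
grip_width: 0.895
grip_force: 0.0
```

Request:
send_rows:
  xyz:
    - [1,-7,-10]
    - [2,-14,-20]
    - [3,-21,-31]
    - [4,-28,-41]
    - [5,-35,-51]
    - [6,-41,-61]
    - [7,-48,-72]
    - [8,-55,-82]
    - [9,-62,-92]
    - [10,-69,-102]
  dr:
    - [0.003,0.002,0.001]
    - [0.007,0.003,0.001]
    - [0.01,0.005,0.002]
    - [0.014,0.007,0.002]
    - [0.017,0.009,0.003]
    - [0.02,0.01,0.004]
    - [0.024,0.012,0.004]
    - [0.027,0.014,0.005]
    - [0.031,0.015,0.005]
    - [0.034,0.017,0.006]

```text
time: 35.07
position: [0.5404, -0.0022, 0.0563]
tool_rot: [0.766, 1.634, -0.634]
ft_force: [-0.3, 0.5, -0.1]
grip_width: 0.894
grip_force: 0.0
```

Request:
send_rows:
  xyz:
    - [-3,-8,-5]
    - [-5,-15,-10]
    - [-8,-23,-14]
    - [-11,-30,-18]
    - [-13,-38,-22]
    - [-16,-45,-26]
    - [-19,-53,-30]
    - [-21,-60,-34]
    - [-24,-68,-38]
    - [-26,-74,-42]
  dr:
    - [0.048,0.003,0.01]
    - [0.096,0.007,0.02]
    - [0.143,0.01,0.031]
    - [0.191,0.014,0.041]
    - [0.239,0.017,0.051]
    - [0.287,0.02,0.061]
    - [0.335,0.024,0.071]
    - [0.382,0.027,0.082]
    - [0.43,0.031,0.092]
    - [0.478,0.034,0.102]
  jaw: 87

```text
time: 35.9
position: [0.4602, -0.0217, 0.0899]
tool_rot: [1.204, 1.476, -0.96]
ft_force: [0.7, -0.2, 0.2]
grip_width: 1.0
grip_force: 0.0
```

Request:
send_rows:
  xyz:
    - [-3,-8,30]
    - [-7,-16,60]
    - [-10,-24,90]
    - [-14,-32,120]
    - [-17,-40,150]
    - [-20,-47,180]
    - [-24,-55,210]
    - [-27,-63,240]
    - [-30,-70,265]
    - [-31,-72,279]
  dr:
    - [0.02,0,0.005]
    - [0.041,0,0.009]
    - [0.061,0,0.014]
    - [0.082,0,0.019]
    - [0.102,0,0.023]
    - [0.122,0,0.028]
    - [0.143,0,0.033]
    - [0.163,0,0.038]
    - [0.184,0,0.042]
    - [0.204,0,0.047]

```text
time: 36.73
position: [0.4452, -0.3125, 0.0579]
tool_rot: [1.38, 1.366, -1.102]
ft_force: [-0.3, 0.3, -0.3]
grip_width: 1.002
grip_force: 0.0
```

```bash
python3 - <<'E'
from clr import *
p,r,s=here(); print(p,r[:,2],s["ft_force"],s["joint_positions"].round(2))
im=get_image("wrist"); t=np.array([.443,-.3925,0]); C=cam("wrist",s)
print("rim",proj(C,t+[0,0,.07]),"foot",proj(C,t))
w=im[:,:,0].astype(int)-im[:,:,2]
for v in range(150,271,20):
    x=np.nonzero(w[v]>22)[0]; x=x[(x>200)&(x<350)]; print(v,x.min() if len(x) else None,x.max() if len(x) else None,len(x))
tp=get_image("top"); Ct=cam("top"); u,v=432,257; sub=tp[v-18:v+19,u-18:u+19].astype(int); w=sub[:,:,0]-sub[:,:,2]; y,x=np.nonzero(cv2.morphologyEx((w>np.median(w)+12).astype(np.uint8),cv2.MORPH_OPEN,np.ones((2,2))))
print((x.min()+x.max())/2+u-18,(y.min()+y.max())/2+v-18,np.ptp(x),np.ptp(y))
E
```

```text
[ 0.44519782 -0.31246046  0.05788329] [-0.00981041 -0.97519286 -0.22113941] [-0.29673041  0.3043419  -0.30417015] [ 0.23  0.69 -0.37  2.15  1.5   1.6  -1.26]
rim [275.94466103 253.40432439] foot [275.98421628 170.2681573 ]
150 None None 0
170 247 313 66
190 245 315 63
210 244 316 68
230 243 317 71
250 242 318 76
270 None None 0
432.0 258.0 24 24
```

The tumbler centre is at column 280 against 276, so its x is about 0.446. Now I'll plan its grip, lift and flip.

```bash
python3 - <<'E'
from clr import *
p,r,s=here(); t=np.array([.446,-.3925,0])
W=[(t+[0,0,.037],T(-90,PI,13),"grip"),(t+[0,0,.15],T(-90,PI,13),"lift"),([.445,-.30,.2],T(-90,PI-1.1,13),"r1"),([.445,-.2,.2],T(-90,PI-2.2,13),"r2"),([.44,-.12,.2],T(-90,0,12),"flip"),([.455,.0,.1],T(-75,0,11),"front"),([.54,.0,.055],T(-47,0,10),"pre-in")]
sim(s["joint_positions"],W); chain(W)
E
```

```text
grip q [0.32, 0.72, -0.28, 2.14, 1.66, 1.5, -1.26] err 0.000 margin 0.31
lift q [0.35, 0.45, -0.32, 2.19, 1.58, 1.46, -1.04] err 0.000 margin 0.26
r1 q [0.25, 0.35, -0.43, 2.19, 1.39, 1.6, 0.13] err 0.000 margin 0.26
r2 q [0.14, 0.41, -0.56, 2.13, 1.26, 1.77, 1.17] err 0.000 margin 0.28
flip q [0.07, 0.5, -0.66, 2.07, 1.18, 1.92, 2.03] err 0.000 margin 0.13
front q [-0.18, 0.76, -0.68, 2.05, 1.25, 1.96, 1.81] err 0.000 margin 0.09
pre-in q [-0.17, 0.78, -0.59, 2.25, 1.75, 1.76, 1.83] err 0.000 margin 0.20
grip: xyz [2.4, 0.1, 83.6] dr [-0.009, 0.003, -0.004] |84mm 1deg|
lift: xyz [-110.1, -0.0, -25.4] dr [0.0, 0.0, 0.0] |113mm 0deg|
r1: xyz [-27.9, -1.0, -101.4] dr [-0.0, -0.0, -1.1] |105mm 63deg|
r2: xyz [10.2, 20.0, -97.4] dr [0.0, 0.0, -1.1] |100mm 63deg|
flip: xyz [-6.5, 17.5, -77.9] dr [0.008, 0.016, -0.942] |80mm 54deg|
front: xyz [-122.8, -15.0, -96.6] dr [0.257, 0.017, -0.052] |157mm 15deg|
pre-in: xyz [-40.0, -82.1, 30.2] dr [0.481, 0.017, -0.089] |96mm 28deg|
```

Request:
send_rows:
  xyz:
    - [0,0,10]
    - [0,0,20]
    - [0,0,30]
    - [0,0,40]
    - [0,0,50]
    - [0,0,60]
    - [1,0,70]
    - [2,0,77]
    - [2,0,82]
    - [2,0,84]
  dr:
    - [-0.002,0,0]
    - [-0.004,0,0]
    - [-0.006,0,0]
    - [-0.009,0,0]
    - [-0.009,0,0]
    - [-0.009,0,0]
    - [-0.009,0,0]
    - [-0.009,0,0]
    - [-0.009,0,0]
    - [-0.009,0,0]

```text
time: 37.67
position: [0.4468, -0.392, 0.0367]
tool_rot: [1.371, 1.372, -1.09]
ft_force: [0.4, -1.2, -0.8]
grip_width: 0.998
grip_force: 0.0
```

Request:
send_rows:
  xyz:
    - [0,0,0]
    - [0,0,0]
    - [0,0,0]
    - [0,0,0]
    - [0,0,0]
    - [0,0,0]
    - [0,0,0]
    - [0,0,0]
    - [0,0,0]
    - [0,0,0]
  dr:
    - [0,0,0]
    - [0,0,0]
    - [0,0,0]
    - [0,0,0]
    - [0,0,0]
    - [0,0,0]
    - [0,0,0]
    - [0,0,0]
    - [0,0,0]
    - [0,0,0]
  jaw: 50
  grip_force: 20

```text
time: 38.5
position: [0.4474, -0.3909, 0.037]
tool_rot: [1.371, 1.373, -1.088]
ft_force: [-1.1, 1.3, 2.1]
grip_width: 0.703
grip_force: 19.7
```

Request:
send_rows:
  xyz:
    - [-6,0,-1]
    - [-16,0,-4]
    - [-30,0,-7]
    - [-45,0,-10]
    - [-60,0,-14]
    - [-75,0,-17]
    - [-90,0,-21]
    - [-100,0,-23]
    - [-108,0,-25]
    - [-110,0,-25]
  dr:
    - [0,0,0]
    - [0,0,0]
    - [0,0,0]
    - [0,0,0]
    - [0,0,0]
    - [0,0,0]
    - [0,0,0]
    - [0,0,0]
    - [0,0,0]
    - [0,0,0]

```text
time: 39.33
position: [0.4472, -0.3913, 0.1511]
tool_rot: [1.371, 1.371, -1.087]
ft_force: [-0.5, -0.1, -1.2]
grip_width: 0.713
grip_force: 19.8
```

Request:
send_rows:
  xyz:
    - [-3,0,-10]
    - [-6,0,-20]
    - [-8,0,-30]
    - [-11,0,-40]
    - [-14,0,-51]
    - [-17,0,-61]
    - [-20,-1,-71]
    - [-22,-1,-81]
    - [-25,-1,-91]
    - [-28,-1,-101]
  dr:
    - [0,0,-0.11]
    - [0,0,-0.22]
    - [0,0,-0.33]
    - [0,0,-0.44]
    - [0,0,-0.55]
    - [0,0,-0.66]
    - [0,0,-0.77]
    - [0,0,-0.88]
    - [0,0,-0.99]
    - [0,0,-1.1]

```text
time: 40.17
position: [0.445, -0.2986, 0.1988]
tool_rot: [0.517, 2.193, -1.744]
ft_force: [0.2, -0.6, -1.8]
grip_width: 0.707
grip_force: 19.8
```

Request:
send_rows:
  xyz:
    - [1,2,-10]
    - [2,4,-19]
    - [3,6,-29]
    - [4,8,-39]
    - [5,10,-49]
    - [6,12,-58]
    - [7,14,-68]
    - [8,16,-78]
    - [9,18,-88]
    - [10,20,-97]
  dr:
    - [0,0,-0.11]
    - [0,0,-0.22]
    - [0,0,-0.33]
    - [0,0,-0.44]
    - [0,0,-0.55]
    - [0,0,-0.66]
    - [0,0,-0.77]
    - [0,0,-0.88]
    - [0,0,-0.99]
    - [0,0,-1.1]

```text
time: 41.0
position: [0.4449, -0.199, 0.1986]
tool_rot: [0.688, -2.085, 1.663]
ft_force: [0.2, 0.1, -1.2]
grip_width: 0.711
grip_force: 19.7
```

Request:
send_rows:
  xyz:
    - [-1,2,-8]
    - [-1,4,-16]
    - [-2,5,-23]
    - [-3,7,-31]
    - [-3,9,-39]
    - [-4,11,-47]
    - [-5,12,-55]
    - [-5,14,-62]
    - [-6,16,-70]
    - [-7,18,-78]
  dr:
    - [0.001,0.002,-0.094]
    - [0.002,0.003,-0.188]
    - [0.002,0.005,-0.283]
    - [0.003,0.006,-0.377]
    - [0.004,0.008,-0.471]
    - [0.005,0.01,-0.565]
    - [0.006,0.011,-0.66]
    - [0.006,0.013,-0.754]
    - [0.007,0.014,-0.848]
    - [0.008,0.016,-0.942]

```text
time: 41.83
position: [0.4397, -0.1191, 0.1978]
tool_rot: [1.366, -1.356, 1.105]
ft_force: [1.4, 0.9, -1.4]
grip_width: 0.704
grip_force: 19.7
```

```bash
python3 - <<'E'
from clr import *
p,r,s=here(); print(p,r,s["joint_positions"].round(2),s["ft_force"],s["grip_width"]*87)
T1=ris(-.03,-.109,0);T2=ris(.04,-.03,0); g=ris(-.033,0,0); print(g)
for q,ps in (((.54,.0),-47),((.58,-.012),-47),((.61,-.02),-47),(g[:2],-45)): print(clear(q,ps,.062,[T1,T2]))
print(clear(g,-45,.078,[T1,T2]))
W=[([.455,.0,.1],T(-75,0,11),"front"),([.54,.0,.055],T(-47,0,10),"pre-in"),(g+[0,0,.051],T(-45,0,10),"in"),(g+[0,0,.036],T(-45,0,10),"down")]
sim(s["joint_positions"],W); chain(W)
E
```

```text
[ 0.43966218 -0.11910266  0.19777901] [[ 0.0035204  -0.99998463  0.00428305]
 [-0.20654548 -0.00491784 -0.97842464]
 [ 0.97843067  0.0025598  -0.20655962]] [ 0.06  0.5  -0.66  2.07  1.18  1.92  2.03] [ 1.37582668  0.92274086 -1.40335835] 61.23558176645809
[ 0.64308789 -0.02859314  0.        ]
{'fframe': 99, 'ftum': 117, 'wframe': 49, 'wtum': 181, 'hframe': 103, 'htum': 253}
{'fframe': 92, 'ftum': 80, 'wframe': 28, 'wtum': 145, 'hframe': 70, 'htum': 216}
{'fframe': 97, 'ftum': 52, 'wframe': 14, 'wtum': 118, 'hframe': 52, 'htum': 189}
{'fframe': 103, 'ftum': 25, 'wframe': 20, 'wtum': 89, 'hframe': 39, 'htum': 162}
{'fframe': 97, 'ftum': 26, 'wframe': 20, 'wtum': 89, 'hframe': 39, 'htum': 162}
front q [-0.18, 0.76, -0.68, 2.05, 1.25, 1.96, 1.81] err 0.000 margin 0.09
pre-in q [-0.18, 0.78, -0.58, 2.25, 1.75, 1.76, 1.83] err 0.000 margin 0.20
in q [-0.1, 0.79, -0.48, 2.12, 1.93, 1.61, 1.95] err 0.000 margin 0.33
down q [-0.1, 0.82, -0.47, 2.11, 1.94, 1.62, 1.93] err 0.000 margin 0.34
front: xyz [-120.2, -16.2, -96.3] dr [0.252, 0.016, -0.049] |155mm 15deg|
pre-in: xyz [-40.0, -82.1, 30.2] dr [0.481, 0.017, -0.089] |96mm 28deg|
in: xyz [11.9, -55.9, 90.5] dr [0.034, 0.0, -0.006] |107mm 2deg|
down: xyz [-14.8, -0.0, 2.6] dr [0.0, 0.0, 0.0] |15mm 0deg|
```

Request:
send_rows:
  xyz:
    - [-12,-2,-10]
    - [-24,-3,-19]
    - [-36,-5,-29]
    - [-48,-6,-39]
    - [-60,-8,-48]
    - [-72,-10,-58]
    - [-84,-11,-67]
    - [-96,-13,-77]
    - [-108,-15,-87]
    - [-120,-16,-96]
  dr:
    - [0.025,0.002,-0.005]
    - [0.05,0.003,-0.01]
    - [0.076,0.005,-0.015]
    - [0.101,0.006,-0.02]
    - [0.126,0.008,-0.025]
    - [0.151,0.01,-0.029]
    - [0.176,0.011,-0.034]
    - [0.202,0.013,-0.039]
    - [0.227,0.014,-0.044]
    - [0.252,0.016,-0.049]

```text
time: 42.67
position: [0.4555, 0.0003, 0.0994]
tool_rot: [1.557, -1.198, 1.289]
ft_force: [0.4, -0.2, -1.6]
grip_width: 0.702
grip_force: 19.7
```

Request:
send_rows:
  xyz:
    - [-4,-8,3]
    - [-8,-16,6]
    - [-12,-25,9]
    - [-16,-33,12]
    - [-20,-41,15]
    - [-24,-49,18]
    - [-28,-57,21]
    - [-32,-66,24]
    - [-36,-74,27]
    - [-40,-82,30]
  dr:
    - [0.048,0.002,-0.009]
    - [0.096,0.003,-0.018]
    - [0.144,0.005,-0.027]
    - [0.192,0.007,-0.036]
    - [0.24,0.009,-0.045]
    - [0.289,0.01,-0.053]
    - [0.337,0.012,-0.062]
    - [0.385,0.014,-0.071]
    - [0.433,0.015,-0.08]
    - [0.481,0.017,-0.089]

```text
time: 43.5
position: [0.5407, 0.0001, 0.0549]
tool_rot: [1.907, -0.829, 1.605]
ft_force: [0.9, -0.3, -0.8]
grip_width: 0.709
grip_force: 19.7
```

Request:
send_rows:
  xyz:
    - [1,-6,9]
    - [2,-11,18]
    - [4,-17,27]
    - [5,-22,36]
    - [6,-28,45]
    - [7,-34,54]
    - [8,-39,63]
    - [10,-45,72]
    - [11,-51,82]
    - [12,-56,90]
  dr:
    - [0.003,0,0]
    - [0.007,0,-0.001]
    - [0.01,0,-0.002]
    - [0.014,0,-0.002]
    - [0.017,0,-0.003]
    - [0.02,0,-0.004]
    - [0.024,0,-0.004]
    - [0.027,0,-0.005]
    - [0.031,0,-0.005]
    - [0.034,0,-0.006]

```text
time: 44.33
position: [0.6448, -0.0293, 0.0533]
tool_rot: [1.926, -0.803, 1.626]
ft_force: [0.4, -0.7, -1.9]
grip_width: 0.708
grip_force: 19.7
```

Request:
send_rows:
  xyz:
    - [-3,0,0]
    - [-5,0,1]
    - [-7,0,1]
    - [-9,0,1]
    - [-11,0,2]
    - [-13,0,2]
    - [-14,0,2]
    - [-15,0,3]
    - [-15,0,3]
    - [-15,0,3]
  dr:
    - [0,0,0]
    - [0,0,0]
    - [0,0,0]
    - [0,0,0]
    - [0,0,0]
    - [0,0,0]
    - [0,0,0]
    - [0,0,0]
    - [0,0,0]
    - [0,0,0]
  grip_force: 8

```text
time: 45.17
position: [0.6435, -0.0298, 0.0416]
tool_rot: [1.917, -0.801, 1.631]
ft_force: [-7.4, 0.6, 11.2]
grip_width: 0.707
grip_force: 8.1
```

Request:
send_rows:
  xyz:
    - [-1,0,0]
    - [-2,0,0]
    - [-2,0,0]
    - [-2,0,0]
    - [-2,0,0]
    - [-2,0,0]
    - [-2,0,0]
    - [-2,0,0]
    - [-2,0,0]
    - [-2,0,0]
  dr:
    - [0,0,0]
    - [0,0,0]
    - [0,0,0]
    - [0,0,0]
    - [0,0,0]
    - [0,0,0]
    - [0,0,0]
    - [0,0,0]
    - [0,0,0]
    - [0,0,0]
  grip_force: 3

```text
time: 46.0
position: [0.6437, -0.0286, 0.0359]
tool_rot: [1.927, -0.803, 1.626]
ft_force: [-2.8, 1.6, 1.7]
grip_width: 0.709
grip_force: 3.1
```

```bash
python3 - <<'E'
from clr import *
p,r,s=here(); print(p,r[:,2],s["ft_force"],s["grip_width"]*87)
g=ris(-.033,0,0)
W=[([.54,.02,.06],T(-47,0,10),"o2"),([.46,.0,.12],T(-75,0,14),"o3"),([.42,.0,.25],T(-80,0,25),"o4")]
sim(s["joint_positions"],W)
E
```

```text
[ 0.64367925 -0.02857145  0.03589407] [ 0.69677058 -0.69684717 -0.17004348] [-2.82029162  1.55208227  1.71098662] 61.6835417336077
o2 q [-0.2, 0.78, -0.6, 2.23, 1.72, 1.78, 1.85] err 0.000 margin 0.22
o3 q [-0.14, 0.68, -0.71, 2.06, 1.23, 1.92, 1.88] err 0.000 margin 0.13
o4 q [0.05, 0.26, -0.89, 2.04, 0.97, 1.85, 2.2] err 0.000 margin 0.20
```

```bash
python3 - <<'E'
from clr import *
p,r,s=here(); T3=p[:2]; d=hd(-45,0)[0][:2]
for b,sx in ((0,0),(.02,0),(.035,0),(.05,0),(.055,-.015),(.06,-.03),(.06,-.05)):
    q=T3-b*d+np.array([sx,0]); c=clear(q,-45,.079,[T3]); print(b,sx,q,c['ftum'],c['wframe'],c['hframe'])
q=np.r_[T3-.05*d,.045]; print()
chain([(np.r_[T3,.0335],T(-45,0,10),"press"),(q,T(-45,0,10),"b1"),([.54,.0,.06],T(-47,0,11),"b2"),([.46,-.02,.12],T(-75,0,14),"o3"),([.42,-.05,.25],T(-80,0,25),"o4")])
E
```

```text
0 0 [ 0.64367925 -0.02857145] 7 20 38
0.02 0 [ 0.62953711 -0.01442931] 7 7 38
0.035 0 [ 0.61893051 -0.00382271] 11 -1 38
0.05 0 [0.60832391 0.00678389] 19 1 41
0.055 -0.015 [0.58978838 0.01031942] 24 9 57
0.06 -0.03 [0.57125284 0.01385496] 34 20 74
0.06 -0.05 [0.55125284 0.01385496] 45 34 94

press: xyz [-2.4, 0.0, 0.4] dr [0.0, -0.004, -0.004] |2mm 0deg|
b1: xyz [2.6, 0.0, -51.2] dr [0.0, 0.0, 0.0] |51mm 0deg|
b2: xyz [7.2, 53.1, -45.5] dr [-0.034, -0.017, 0.006] |70mm 2deg|
o3: xyz [51.3, 72.1, -50.6] dr [-0.477, -0.051, 0.106] |102mm 28deg|
o4: xyz [130.6, 46.4, -13.4] dr [-0.082, -0.192, 0.029] |139mm 12deg|
```

Retreating straight back would brush the left front post. After opening I'll yaw 10° about the tumbler axis first, then back out.

Request:
send_rows:
  xyz:
    - [-1,0,0]
    - [-2,0,0]
    - [-2,0,0]
    - [-2,0,0]
    - [-2,0,0]
    - [-2,0,0]
    - [-2,0,0]
    - [-2,0,0]
    - [-2,0,0]
    - [-2,0,0]
  dr:
    - [0,0,0]
    - [0,0,0]
    - [0,0,0]
    - [0,0,0]
    - [0,0,0]
    - [0,0,0]
    - [0,0,0]
    - [0,0,0]
    - [0,0,0]
    - [0,0,0]

```text
time: 46.83
position: [0.6433, -0.0285, 0.0338]
tool_rot: [1.927, -0.803, 1.625]
ft_force: [0.5, 0.1, -1.3]
grip_width: 0.712
grip_force: 3.0
```

Request:
send_rows:
  xyz:
    - [0,0,0]
    - [0,0,0]
    - [0,0,0]
    - [0,0,0]
    - [0,0,0]
    - [1,0,0]
    - [2,0,0]
    - [2,0,0]
    - [2,0,0]
    - [2,0,0]
  dr:
    - [0,0,0]
    - [0,0,0]
    - [0,0,0]
    - [0,0,0]
    - [0,0,0]
    - [0.04,0,-0.007]
    - [0.08,0,-0.014]
    - [0.12,0,-0.021]
    - [0.15,0,-0.026]
    - [0.172,0,-0.03]
  jaw: 78

```text
time: 47.67
position: [0.6433, -0.0291, 0.036]
tool_rot: [2.046, -0.647, 1.726]
ft_force: [-0.8, -0.2, 0.5]
grip_width: 0.896
grip_force: 0.0
```

```bash
python3 - <<'E'
from clr import *
p,r,s=here(); print(p,r[:,2],s["ft_force"],s["grip_width"]*87); T3=p[:2]; d=hd(-35,0)[0][:2]
for b in (0,.02,.04,.06,.08): c=clear(T3-b*d,-35,.079,[ris(-.03,-.109,0),ris(.04,-.03,0),T3]); print(b,c['ftum'],c['wframe'])
W=[(np.r_[T3-.07*d,.05],T(-35,0,10),"b1"),([.52,.0,.065],T(-50,0,11),"b2"),([.45,-.02,.12],T(-75,0,14),"o3"),([.42,-.05,.25],T(-80,0,25),"o4")]
sim(s["joint_positions"],W);chain(W)
E
```

```text
[ 0.64331889 -0.02907266  0.03597577] [ 0.80781816 -0.56459564 -0.16929731] [-0.7736397  -0.23563499  0.52273504] 77.9138316537245
0 7 28
0.02 7 25
0.04 13 25
0.06 26 25
0.08 41 25
b1 q [-0.15, 0.75, -0.52, 2.31, 2.0, 1.65, 1.85] err 0.000 margin 0.14
b2 q [-0.18, 0.75, -0.62, 2.25, 1.66, 1.77, 1.84] err 0.000 margin 0.20
o3 q [-0.12, 0.65, -0.71, 2.11, 1.23, 1.89, 1.87] err 0.000 margin 0.16
o4 q [0.13, 0.17, -0.86, 2.11, 0.99, 1.75, 2.28] err 0.000 margin 0.30
b1: xyz [2.0, -0.1, -71.4] dr [-0.001, -0.004, -0.003] |71mm 0deg|
b2: xyz [6.5, 46.9, -49.6] dr [-0.257, -0.017, 0.048] |69mm 15deg|
o3: xyz [48.3, 66.5, -39.6] dr [-0.426, -0.052, 0.094] |91mm 25deg|
o4: xyz [131.3, 36.7, -10.9] dr [-0.082, -0.192, 0.029] |137mm 12deg|
```

Request:
send_rows:
  xyz:
    - [0,0,-7]
    - [0,0,-14]
    - [0,0,-21]
    - [1,0,-28]
    - [1,0,-35]
    - [1,0,-42]
    - [1,0,-49]
    - [2,0,-56]
    - [2,0,-64]
    - [2,0,-71]
  dr:
    - [0,0,0]
    - [0,0,0]
    - [0,0,0]
    - [0,0,0]
    - [0,0,0]
    - [0,0,0]
    - [0,0,0]
    - [0,0,0]
    - [0,0,0]
    - [0,0,0]

```text
time: 48.5
position: [0.586, 0.0118, 0.0501]
tool_rot: [2.045, -0.649, 1.726]
ft_force: [0.1, 0.6, 0.3]
grip_width: 0.897
grip_force: 0.0
```

Request:
send_rows:
  xyz:
    - [1,5,-8]
    - [1,9,-15]
    - [2,14,-22]
    - [3,19,-28]
    - [3,23,-33]
    - [4,28,-38]
    - [5,33,-42]
    - [5,38,-45]
    - [6,42,-48]
    - [6,47,-50]
  dr:
    - [-0.026,-0.002,0.005]
    - [-0.051,-0.003,0.01]
    - [-0.077,-0.005,0.014]
    - [-0.103,-0.007,0.019]
    - [-0.128,-0.008,0.024]
    - [-0.154,-0.01,0.029]
    - [-0.18,-0.012,0.034]
    - [-0.206,-0.014,0.038]
    - [-0.231,-0.015,0.043]
    - [-0.257,-0.017,0.048]

```text
time: 49.33
position: [0.5195, 0.0009, 0.0644]
tool_rot: [1.881, -0.883, 1.56]
ft_force: [0.5, -0.3, 0.4]
grip_width: 0.896
grip_force: 0.0
```

Request:
send_rows:
  xyz:
    - [5,7,-4]
    - [10,13,-8]
    - [14,20,-12]
    - [19,27,-16]
    - [24,33,-20]
    - [29,40,-24]
    - [34,47,-28]
    - [39,53,-32]
    - [43,60,-36]
    - [48,66,-40]
  dr:
    - [-0.043,-0.005,0.009]
    - [-0.085,-0.01,0.019]
    - [-0.128,-0.016,0.028]
    - [-0.17,-0.021,0.038]
    - [-0.213,-0.026,0.047]
    - [-0.256,-0.031,0.056]
    - [-0.298,-0.036,0.066]
    - [-0.341,-0.042,0.075]
    - [-0.383,-0.047,0.085]
    - [-0.426,-0.052,0.094]

```text
time: 50.17
position: [0.4489, -0.0187, 0.1187]
tool_rot: [1.597, -1.232, 1.253]
ft_force: [0.7, 0.7, 0.2]
grip_width: 0.896
grip_force: 0.0
```

Request:
send_rows:
  xyz:
    - [13,4,-1]
    - [26,7,-2]
    - [39,11,-3]
    - [53,15,-4]
    - [66,18,-5]
    - [79,22,-7]
    - [92,26,-8]
    - [105,29,-9]
    - [118,33,-10]
    - [131,37,-11]
  dr:
    - [-0.008,-0.019,0.003]
    - [-0.016,-0.038,0.006]
    - [-0.025,-0.058,0.009]
    - [-0.033,-0.077,0.012]
    - [-0.041,-0.096,0.014]
    - [-0.049,-0.115,0.017]
    - [-0.057,-0.134,0.02]
    - [-0.066,-0.154,0.023]
    - [-0.074,-0.173,0.026]
    - [-0.082,-0.192,0.029]

```text
time: 51.0
position: [0.418, -0.0488, 0.2485]
tool_rot: [1.677, -1.411, 1.072]
ft_force: [0.2, -0.9, 0.3]
grip_width: 0.901
grip_force: 0.0
```

```bash
python3 - <<'E'
from clr import *
p,r,s=here(); print(p,s["ft_force"],s["joint_positions"].round(2))
tp=get_image("top"); sd=get_image("side"); Ct=cam("top"); Cs=cam("side")
def warm(im,box,th=14):
    u0,v0,u1,v1=box; sub=im[v0:v1,u0:u1].astype(int); m=((sub[:,:,0]-sub[:,:,2])>th)&(sub[:,:,0]>120)
    m=cv2.morphologyEx(m.astype(np.uint8),cv2.MORPH_CLOSE,np.ones((5,5))); n,l,st,c=cv2.connectedComponentsWithStats(m)
    return [(st[i][:5]+[u0,v0,0,0,0],c[i]+[u0,v0]) for i in range(1,n) if st[i][4]>120]
for st,c in warm(tp,(220,115,380,215)): 
    w=ray(Ct,st[0]+st[2]/2,st[1]+st[3]/2,.07); loc=R.from_euler('z',-TH).apply(np.r_[w[:2]-RC,0]); print("tum",st,w,"local",loc[:2].round(3))
for nm,im,C in(("top",tp,Ct),("side",sd,Cs)):
    b,g,rr=[im[:,:,i].astype(int) for i in (2,1,0)]; m=((b>rr+60)&(b>80)); y,x=np.nonzero(m); print(nm,"plate px",x.min(),x.max(),y.min(),y.max(), ray(C,(x.min()+x.max())/2,(y.min()+y.max())/2,.012),len(x))
    box=np.zeros(m.shape,bool); box[y.min():y.max(),x.min():x.max()]=1
    k=(im.max(2)<40)&box; n,l,st,c=cv2.connectedComponentsWithStats(k.astype(np.uint8))
    for i in range(1,n):
        if st[i][4]>40: print("  dark",st[i],c[i],ray(C,*c[i],.03))
print(proj(Cs,[.444,.348,.012]))
E
```

```text
[ 0.41798953 -0.04877435  0.24854882] [ 0.22029487 -0.89491007  0.33959463] [ 0.14  0.17 -0.87  2.12  0.99  1.75  2.26]
tum [ 220  115  160   58 2127] [ 0.73902521 -0.04525662  0.07      ] local [ 0.064 -0.01 ]
tum [ 233  126  129   71 4299] [ 0.6922298  -0.03898778  0.07      ] local [ 0.017 -0.007]
tum [369 150  11  36 185] [ 0.67679465 -0.24265405  0.07      ] local [ 0.016 -0.211]
tum [ 220  191  160   24 2159] [ 0.58226596 -0.04640937  0.07      ] local [-0.092 -0.022]
top plate px 117 192 216 279 [0.46095296 0.34809166 0.012     ] 3825
  dark [179 216  13   7  54] [186.77777778 218.05555556] [0.5414374  0.25829947 0.03      ]
  dark [134 274  26   5  85] [146.91764706 276.56470588] [0.38336459 0.36192838 0.03      ]
side plate px 213 296 278 345 [0.44496056 0.34972585 0.012     ] 4528
[255.2341033 311.1900113]
```

```bash
python3 - <<'E'
from clr import *
tp=get_image("top"); sd=get_image("side"); Ct=cam("top"); Cs=cam("side")
b,g,rr=[sd[:,:,i].astype(int) for i in (2,1,0)]
el=np.zeros(b.shape,np.uint8); cv2.ellipse(el,(255,311),(38,30),0,0,360,1,-1)
m=(el>0)&~((b>rr+45)); n,l,st,c=cv2.connectedComponentsWithStats(m.astype(np.uint8))
for i in range(1,n):
    if st[i][4]>25:
        k=l==i; print(st[i],c[i],"mean",sd[k].mean(0).round(), ray(Cs,*c[i],.026))
        yy,xx=np.nonzero(k); j=sd[yy,xx].max(1)<60
        for nm,q in(("handle",j),("wire",~j)):
            if q.sum()>5: print("  ",nm,q.sum(),xx[q].mean(),yy[q].mean(),ray(Cs,xx[q].mean(),yy[q].mean(),.026), (xx[q].min(),xx[q].max(),yy[q].min(),yy[q].max()))
q=tp.astype(int)
for nm,w in (("T1",ris(-.03,-.109,.07)),("T2",ris(.04,-.03,.07)),("T3",ris(-.033,0,.07))):
    u,v=proj(Ct,w); iu,iv=int(u),int(v); sub=q[iv-18:iv+19,iu-18:iu+19]; m=(sub[:,:,0]>150)
    if m.sum()<20: m=sub[:,:,0]>130
    y,x=np.nonzero(m); wc=ray(Ct,np.median(x)+iu-18,np.median(y)+iv-18,.07); loc=R.from_euler('z',-TH).apply(np.r_[wc[:2]-RC,0])
    print(nm,"pred",(u.round(1),v.round(1)),"seen",np.median(x)+iu-18,np.median(y)+iv-18,m.sum(),np.ptp(x),np.ptp(y),loc[:2].round(3))
E
```

```text
T1 pred (np.float64(334.7), np.float64(182.2)) seen 328.0 187.0 244 20 18 [-0.044 -0.092]
T2 pred (np.float64(306.9), np.float64(153.5)) seen 304.0 156.0 204 18 20 [ 0.033 -0.023]
T3 pred (np.float64(293.4), np.float64(179.9)) seen 292.0 182.0 264 27 31 [-0.039  0.003]
```

The plate looks empty now, so the whisk was probably knocked. I'll locate it by comparing with earlier pictures, and measure the tumblers better.

```bash
python3 - <<'E'
from clr import *
tp=get_image("top"); sd=get_image("side"); Ct=cam("top"); Cs=cam("side")
s0=cv2.imread("pics/s0.png")[:,:,::-1]; s2=cv2.imread("pics/s2.png")[:,:,::-1]
def blobs(m,mn):
    n,l,st,c=cv2.connectedComponentsWithStats(m.astype(np.uint8)); return [(st[i],c[i].round(1)) for i in range(1,n) if st[i][4]>mn]
print("side bluemask", [x for x in blobs((sd[:,:,2].astype(int)-sd[:,:,0]>60)&(sd[:,:,2]>80),100)])
d=(sd.max(2)<45)&(s0.max(2)>70); d[:, 430:]=0
for st,c in blobs(d,40): print("side new dark",st,c,ray(Cs,*c,.02))
t0=cv2.imread("pics/t0.png")[:,:,::-1]
d=(tp.max(2)<45)
for st,c in blobs(d,40): print("top dark",st,c,ray(Ct,*c,.02))
print("val in plate",sd[311,225:290:6].tolist(), sd[285:340:6,262].tolist())
E
```

```text
side bluemask [(array([ 213,  278,   84,   68, 4532], dtype=int32), array([254.4, 311.3]))]
side new dark [ 295   95  135  111 1243] [370.9 152.9] [ 0.50712618 -0.44718992  0.02      ]
side new dark [226 264  33  17 256] [241.7 271.8] [0.54695319 0.26904166 0.02      ]
top dark [  0 171  13  69 743] [  5.1 203.9] [0.57592368 0.75628573 0.02      ]
top dark [169 206  33  20 264] [185.1 215.5] [0.54873745 0.26493383 0.02      ]
top dark [ 232  235   83   87 2508] [265.6 277.1] [0.3840507  0.04375855 0.02      ]
top dark [221 269  15  35 232] [229.5 285.2] [0.36144595 0.1410043  0.02      ]
top dark [ 128  274  195  146 3706] [220.3 357. ] [0.17046984 0.16258398 0.02      ]
val in plate [[29, 62, 132], [28, 62, 134], [33, 64, 137], [26, 59, 134], [27, 60, 133], [29, 60, 136], [27, 60, 135], [23, 57, 133], [30, 62, 136], [29, 58, 132], [26, 60, 134]] [[31, 69, 147], [31, 68, 145], [27, 61, 135], [29, 61, 137], [31, 65, 137], [30, 63, 136], [20, 56, 132], [33, 67, 140], [24, 55, 124], [26, 56, 123]]
```

```bash
python3 - <<'E'
from clr import *
Ct,Cs=cam("top"),cam("side")
tp=get_image("top"); sd=get_image("side"); t0=cv2.imread("pics/t0.png")[:,:,::-1]; s0=cv2.imread("pics/s0.png")[:,:,::-1]
for nm,im,C,box in (("top",tp,Ct,(165,200,206,230)),("side",sd,Cs,(220,258,264,285))):
    u0,v0,u1,v1=box; k=np.zeros(im.shape[:2],np.uint8); k[v0:v1,u0:u1]=(im[v0:v1,u0:u1].max(2)<45)
    y,x=np.nonzero(k); rc=cv2.minAreaRect(np.c_[x,y].astype(np.float32)); bp=cv2.boxPoints(rc)
    e=sorted([(np.linalg.norm(bp[i]-bp[(i+1)%4]),i) for i in range(4)])[:2]; ends=[(bp[i]+bp[(i+1)%4])/2 for _,i in e]
    print(nm,rc,[ray(C,*q,.015).round(4).tolist() for q in ends])
    o=t0 if nm=="top" else s0
    # extension beyond each end: count of changed pixels
    for a,bb in ((ends[0],ends[1]),(ends[1],ends[0])):
        v=(a-bb)/np.linalg.norm(a-bb); n_=np.array([-v[1],v[0]]); cnt=[]
        for s in range(3,44,4):
            cnt.append(int(np.mean([abs(im[int(q[1]),int(q[0])].astype(int)-o[int(q[1]),int(q[0])].astype(int)).max() for w in range(-6,7,2) for q in [a+s*v+w*n_]])))
        print("   beyond",a.round(1),cnt)
E
```

```text
top ((185.50001525878906, 215.50001525878906), (35.329872131347656, 7.602630138397217), 26.56505012512207) [[0.5702, 0.3085, 0.015], [0.5278, 0.2212, 0.015]]
   beyond [169.7 207.6] [10, 15, 17, 12, 10, 19, 11, 12, 9, 8, 9]
   beyond [201.3 223.4] [21, 14, 14, 14, 14, 12, 14, 14, 15, 25, 30]
side ((241.85386657714844, 271.66925048828125), (7.821271896362305, 33.55936050415039), 70.55996704101562) [[0.5263, 0.2259, 0.015], [0.5732, 0.3034, 0.015]]
   beyond [257.7 266.1] [10, 12, 12, 12, 13, 12, 11, 13, 17, 35, 37]
   beyond [226.  277.3] [25, 18, 21, 7, 15, 14, 21, 25, 20, 31, 5]
```

The whisk now lies off the plate, with its handle running from (0.571,0.306) to (0.527,0.223). I'll find which side the wires are on, check the canister and re-measure the tumblers.

```bash
python3 - <<'E'
from clr import *
Ct,Cs=cam("top"),cam("side")
tp=get_image("top"); sd=get_image("side"); t0=cv2.imread("pics/t0.png")[:,:,::-1]; s0=cv2.imread("pics/s0.png")[:,:,::-1]
a=np.array([.571,.306]); b=np.array([.527,.223]); v=(a-b)/np.linalg.norm(a-b); n=np.array([-v[1],v[0]])
for nm,im,o,C in (("top",tp,t0,Ct),("side",sd,s0,Cs)):
    for e,vv in ((a,v),(b,-v)):
        out=[]
        for s in np.arange(.006,.115,.012):
            P=np.array([proj(C,[*(e+(s+ds)*vv+w*n),.02]) for w in np.linspace(-.02,.02,9) for ds in(0,.003,.006)]).astype(int)
            x=im[P[:,1],P[:,0]].mean(1); out.append((int(x.mean()),int(x.std()),int(o[P[:,1],P[:,0]].mean())))
        print(nm,e,out)
# canister/bowl shift by template matching
g=lambda i:cv2.cvtColor(i,cv2.COLOR_RGB2GRAY)
for nm,o,im,bx in (("can top",t0,tp,(95,140,145,190)),("bowl top",t0,tp,(400,130,480,210)),("can side",s0,sd,(138,236,190,305))):
    u0,v0,u1,v1=bx; r_=cv2.matchTemplate(g(im)[v0-10:v1+10,u0-10:u1+10],g(np.ascontiguousarray(o))[v0:v1,u0:u1],cv2.TM_CCOEFF_NORMED); print(nm,cv2.minMaxLoc(r_))
for nm,u,vv in (("T1",328,187),("T2",304,156),("T3",292,182)):
    sub=tp[vv-16:vv+17,u-16:u+17].astype(int); w=sub[:,:,0]; m=(w>140).astype(np.uint8); nn,l,st,c=cv2.connectedComponentsWithStats(cv2.morphologyEx(m,cv2.MORPH_CLOSE,np.ones((3,3))))
    i=1+np.argmax(st[1:,4]); y,x=np.nonzero(l==i); (cx,cy),rad=cv2.minEnclosingCircle(np.c_[x,y].astype(np.float32)); wc=ray(Ct,cx+u-16,cy+vv-16,.07); print(nm,(cx+u-16,cy+vv-16,rad),wc,R.from_euler('z',-TH).apply(np.r_[wc[:2]-RC,0])[:2].round(3))
p,r,s=here()
W=[([.40,.0,.3],T(-80,1.1,45),"u1"),([.42,.1,.3],T(-80,2.2,65),"u2"),([.45,.2,.3],rot([0,0,-1],[.885,-.46,0]),"u3"),([.558,.281,.15],rot([0,0,-1],[.885,-.47,0]),"over"),([.558,.281,.022],rot([0,0,-1],[.885,-.47,0]),"grip")]
sim(s["joint_positions"],W);chain(W)
E
```

```text
top [0.571 0.306] [(112, 13, 109), (108, 16, 108), (103, 14, 107), (98, 12, 103), (91, 16, 98), (90, 14, 83), (83, 14, 80), (80, 22, 72), (75, 26, 71), (70, 25, 62)]
top [0.527 0.223] [(102, 21, 107), (120, 1, 107), (119, 2, 106), (118, 1, 106), (118, 1, 106), (118, 1, 106), (118, 1, 105), (118, 1, 105), (118, 1, 100), (118, 1, 87)]
side [0.571 0.306] [(108, 23, 123), (114, 20, 122), (114, 16, 121), (106, 14, 101), (98, 12, 92), (93, 15, 85), (92, 16, 71), (88, 13, 66), (73, 13, 59), (79, 13, 72)]
side [0.527 0.223] [(133, 2, 120), (132, 2, 121), (132, 2, 121), (132, 1, 121), (132, 1, 121), (132, 1, 121), (132, 1, 122), (133, 2, 117), (133, 1, 117), (132, 1, 107)]
can top (0.05608610063791275, 0.996718168258667, (0, 0), (10, 10))
bowl top (0.07939022779464722, 0.9861916303634644, (20, 20), (10, 10))
can side (0.36340051889419556, 0.9935016632080078, (20, 20), (10, 10))
T1 (329.0, 187.25, 10.680105209350586) [ 0.62459024 -0.12257044  0.07      ] [-0.045 -0.095]
T2 (304.71917724609375, 156.13013648986816, 10.547445297241211) [ 0.70672487 -0.05798569  0.07      ] [ 0.033 -0.025]
T3 (290.36524868011475, 183.28723335266113, 10.725706100463867) [ 0.63415536 -0.02061085  0.07      ] [-0.042  0.007]
u1 q [0.22, -0.13, -0.81, 1.99, 0.62, 1.59, 1.54] err 0.000 margin 0.17
u2 q [0.27, -0.09, -0.83, 1.82, 0.34, 1.55, 0.53] err 0.000 margin 0.21
u3 q [0.33, -0.02, -0.78, 1.71, -0.01, 1.44, -0.93] err 0.000 margin 0.28
over q [0.1, 0.43, -0.77, 1.61, 0.31, 1.23, -1.22] err 0.000 margin 0.61
grip q [0.04, 0.56, -0.7, 1.71, 0.42, 1.02, -1.29] err 0.000 margin 0.68
u1: xyz [26.3, 9.7, -68.8] dr [-0.194, -0.312, 1.086] |74mm 66deg|
u2: xyz [-63.5, 43.1, -67.2] dr [-0.366, 0.029, 1.088] |102mm 66deg|
u3: xyz [11.8, 96.0, -39.4] dr [-0.07, 0.481, 1.568] |104mm 94deg|
over: xyz [121.7, 58.5, 150.0] dr [0.0, 0.0, 0.009] |202mm 1deg|
grip: xyz [0.0, 0.0, 128.0] dr [0.0, 0.0, 0.0] |128mm 0deg|
```

The wires extend beyond (0.571,0.306), the canister and bowl haven't moved, and all three tumblers measure inside limits. I'm going back for the whisk.

Request:
send_rows:
  xyz:
    - [3,1,-7]
    - [5,2,-14]
    - [8,3,-21]
    - [11,4,-28]
    - [13,5,-34]
    - [16,6,-41]
    - [18,7,-48]
    - [21,8,-55]
    - [24,9,-62]
    - [26,10,-69]
  dr:
    - [-0.019,-0.031,0.109]
    - [-0.039,-0.062,0.217]
    - [-0.058,-0.094,0.326]
    - [-0.078,-0.125,0.434]
    - [-0.097,-0.156,0.543]
    - [-0.116,-0.187,0.652]
    - [-0.136,-0.218,0.76]
    - [-0.155,-0.25,0.869]
    - [-0.175,-0.281,0.977]
    - [-0.194,-0.312,1.086]
  jaw: 60

```text
time: 52.33
position: [0.3997, 0.0005, 0.3006]
tool_rot: [0.882, -2.665, 1.148]
ft_force: [0.5, -0.1, -0.0]
grip_width: 0.688
grip_force: 0.0
```

Request:
send_rows:
  xyz:
    - [-6,4,-7]
    - [-13,9,-13]
    - [-19,13,-20]
    - [-25,17,-27]
    - [-32,22,-34]
    - [-38,26,-40]
    - [-44,30,-47]
    - [-51,34,-54]
    - [-57,39,-60]
    - [-63,43,-67]
  dr:
    - [-0.037,0.003,0.109]
    - [-0.073,0.006,0.218]
    - [-0.11,0.009,0.326]
    - [-0.146,0.012,0.435]
    - [-0.183,0.015,0.544]
    - [-0.22,0.017,0.653]
    - [-0.256,0.02,0.762]
    - [-0.293,0.023,0.87]
    - [-0.329,0.026,0.979]
    - [-0.366,0.029,1.088]

```text
time: 53.17
position: [0.4193, 0.1003, 0.3001]
tool_rot: [0.664, 2.835, -0.59]
ft_force: [-0.4, -0.4, -0.2]
grip_width: 0.69
grip_force: 0.0
```

Request:
send_rows:
  xyz:
    - [1,7,-3]
    - [2,14,-6]
    - [3,21,-9]
    - [4,28,-12]
    - [5,35,-15]
    - [5,42,-17]
    - [6,49,-20]
    - [7,56,-23]
    - [8,63,-26]
    - [8,67,-28]
  dr:
    - [-0.005,0.034,0.11]
    - [-0.01,0.067,0.22]
    - [-0.015,0.101,0.329]
    - [-0.02,0.135,0.439]
    - [-0.025,0.168,0.549]
    - [-0.029,0.202,0.659]
    - [-0.034,0.236,0.768]
    - [-0.039,0.269,0.878]
    - [-0.044,0.303,0.988]
    - [-0.049,0.337,1.098]

```text
time: 54.0
position: [0.4405, 0.1705, 0.3006]
tool_rot: [2.193, 2.164, -0.201]
ft_force: [-0.2, 0.4, -0.7]
grip_width: 0.691
grip_force: 0.0
```

```bash
python3 - <<'E'
from clr import *
p,r,s=here(); print(p,r[:,2],s["joint_positions"].round(2))
M=rot([0,0,-1],[.885,-.47,0]); W=[([.54,.26,.2],M,"over"),([.558,.281,.15],M,"over2")]
sim(s["joint_positions"],W);chain(W)
E
```

```text
[0.44046403 0.17052814 0.30061848] [-0.05441386 -0.13005119 -0.99001304] [ 0.31  0.03 -0.81  1.68  0.11  1.55 -0.52]
over q [0.14, 0.33, -0.77, 1.61, 0.23, 1.3, -1.15] err 0.000 margin 0.61
over2 q [0.08, 0.42, -0.75, 1.61, 0.3, 1.23, -1.21] err 0.000 margin 0.63
over: xyz [102.8, 103.2, 82.6] dr [-0.021, 0.141, 0.474] |167mm 28deg|
over2: xyz [27.0, 6.0, 50.0] dr [0.0, 0.0, 0.0] |57mm 0deg|
```

Request:
send_rows:
  xyz:
    - [10,10,8]
    - [21,21,17]
    - [31,31,25]
    - [41,41,33]
    - [51,52,41]
    - [62,62,50]
    - [72,72,58]
    - [82,83,66]
    - [93,93,74]
    - [103,103,83]
  dr:
    - [-0.002,0.014,0.047]
    - [-0.004,0.028,0.095]
    - [-0.006,0.042,0.142]
    - [-0.008,0.056,0.19]
    - [-0.011,0.07,0.237]
    - [-0.013,0.085,0.284]
    - [-0.015,0.099,0.332]
    - [-0.017,0.113,0.379]
    - [-0.019,0.127,0.427]
    - [-0.021,0.141,0.474]

```text
time: 54.83
position: [0.5398, 0.26, 0.1989]
tool_rot: [2.689, 1.621, -0.001]
ft_force: [0.2, -0.0, -0.1]
grip_width: 0.688
grip_force: 0.0
```

Request:
send_rows:
  xyz:
    - [4,1,8]
    - [8,2,15]
    - [12,3,23]
    - [16,4,30]
    - [20,5,38]
    - [24,6,45]
    - [27,6,50]
    - [27,6,50]
    - [27,6,50]
    - [27,6,50]
  dr:
    - [0,0,0]
    - [0,0,0]
    - [0,0,0]
    - [0,0,0]
    - [0,0,0]
    - [0,0,0]
    - [0,0,0]
    - [0,0,0]
    - [0,0,0]
    - [0,0,0]

```text
time: 55.67
position: [0.5577, 0.2806, 0.1507]
tool_rot: [2.686, 1.624, 0.001]
ft_force: [-0.3, -0.3, -0.7]
grip_width: 0.692
grip_force: 0.0
```

```bash
python3 - <<'E'
from clr import *
p,r,s=here(); print(p,r[:,2],s["joint_positions"].round(2),s["ft_force"])
im=get_image("wrist"); C=cam("wrist",s)
m=(im.max(2)<35).astype(np.uint8); m[255:]=0; n,l,st,c=cv2.connectedComponentsWithStats(m)
for i in range(1,n):
    if st[i][4]>400:
        y,x=np.nonzero(l==i); rc=cv2.minAreaRect(np.c_[x,y].astype(np.float32)); bp=cv2.boxPoints(rc); e=sorted([(np.linalg.norm(bp[k]-bp[(k+1)%4]),k) for k in range(4)])[:2]
        print(st[i],rc,[ray(C,*((bp[k]+bp[(k+1)%4])/2),.015).round(4).tolist() for _,k in e])
print("pred ends",proj(C,[.571,.306,.015]),proj(C,[.527,.223,.015]))
E
```

```text
[0.55769061 0.28063705 0.1506871 ] [ 0.00212365 -0.0020908  -0.99999556] [ 0.08  0.42 -0.75  1.61  0.3   1.23 -1.21] [-0.3181634  -0.33502809 -0.73021128]
pred ends [277.52657354 171.53812564] [277.20908083 257.52008544]
```

```bash
python3 - <<'E'
from clr import *
p,r,s=here(); im=get_image("wrist").max(2); C=cam("wrist",s)
for v in range(40,300,20): print(v,im[v,180:380:10].tolist())
tp=get_image("top"); Ct=cam("top"); sd=get_image("side"); Cs=cam("side")
q=proj(Cs,[.549,.265,.015]); print("side px",q, sd[int(q[1]),int(q[0])])
for nm,I in (("top",tp),("side",sd)):
    b,rr=I[:,:,2].astype(int),I[:,:,0].astype(int); m=((b>rr+60)&(b>80)); y,x=np.nonzero(m); print(nm,x.min(),x.max(),y.min(),y.max(),len(x))
E
```

```text
40 [213, 211, 212, 214, 212, 214, 209, 214, 206, 210, 108, 107, 107, 106, 111, 111, 109, 109, 110, 112]
60 [216, 217, 213, 212, 212, 214, 212, 206, 184, 125, 119, 122, 113, 107, 112, 104, 108, 108, 130, 127]
80 [213, 218, 215, 215, 214, 213, 214, 209, 142, 203, 197, 199, 132, 134, 130, 135, 135, 131, 133, 132]
100 [211, 210, 217, 211, 214, 215, 212, 213, 139, 180, 189, 129, 134, 134, 131, 134, 136, 135, 132, 132]
120 [214, 214, 215, 215, 221, 215, 217, 213, 213, 189, 210, 158, 158, 135, 133, 136, 133, 137, 141, 137]
140 [217, 216, 217, 217, 215, 216, 217, 218, 216, 190, 182, 198, 213, 213, 211, 133, 136, 135, 134, 137]
160 [225, 222, 218, 220, 220, 220, 220, 218, 214, 172, 166, 213, 207, 212, 214, 214, 213, 213, 214, 212]
180 [221, 224, 223, 210, 221, 220, 220, 177, 216, 52, 54, 152, 212, 208, 215, 213, 211, 213, 208, 213]
200 [221, 223, 222, 222, 222, 223, 224, 218, 219, 51, 51, 154, 213, 207, 210, 216, 214, 214, 214, 211]
220 [223, 222, 222, 226, 226, 224, 224, 141, 215, 47, 48, 150, 215, 213, 211, 210, 214, 214, 217, 216]
240 [222, 227, 228, 228, 105, 226, 167, 220, 222, 41, 54, 156, 214, 215, 210, 79, 35, 216, 217, 217]
260 [229, 228, 130, 36, 38, 207, 136, 128, 140, 140, 135, 215, 215, 211, 203, 38, 50, 28, 139, 138]
280 [175, 37, 37, 39, 39, 204, 131, 128, 133, 129, 133, 129, 128, 126, 131, 46, 38, 37, 38, 33]
side px [242.18400691 271.80724086] [23 21 21]
top 117 192 220 292 1108
side 213 296 278 345 4537
```

The handle sits at columns 268–288, rows 170–255, exactly as predicted. I'll descend, grip, lift and carry it to the plate.

Request:
send_rows:
  xyz:
    - [0,0,25]
    - [0,0,50]
    - [0,0,75]
    - [0,0,100]
    - [0,0,115]
    - [0,0,124]
    - [0,0,128]
    - [0,0,128]
    - [0,0,128]
    - [0,0,128]
  dr:
    - [0,0,0]
    - [0,0,0]
    - [0,0,0]
    - [0,0,0]
    - [0,0,0]
    - [0,0,0]
    - [0,0,0]
    - [0,0,0]
    - [0,0,0]
    - [0,0,0]

```text
time: 56.7
position: [0.559, 0.2809, 0.0245]
tool_rot: [2.686, 1.623, 0.005]
ft_force: [0.3, -2.0, 6.1]
grip_width: 0.69
grip_force: 2.7
```

Request:
send_rows:
  xyz:
    - [0,0,0]
    - [0,0,0]
    - [0,0,0]
    - [0,0,0]
    - [0,0,0]
    - [0,0,0]
    - [0,0,0]
    - [0,0,-10]
    - [0,0,-30]
    - [0,0,-60]
  dr:
    - [0,0,0]
    - [0,0,0]
    - [0,0,0]
    - [0,0,0]
    - [0,0,0]
    - [0,0,0]
    - [0,0,0]
    - [0,0,0]
    - [0,0,0]
    - [0,0,0]
  jaw: 10
  grip_force: 25

```text
time: 57.53
position: [0.5562, 0.2781, 0.0801]
tool_rot: [2.687, 1.622, -0.009]
ft_force: [0.8, 0.4, -0.3]
grip_width: 0.269
grip_force: 24.9
```

```bash
python3 - <<'E'
from clr import *
p,r,s=here(); print(p,s["ft_force"],s["grip_width"]*87,s["grip_force"])
v=r[:,0]; print(v)
M=rot([0,0,-1],[.885,-.47,0]); g=np.array([.444,.348,0])-.04*np.array([.47,.883,0])
W=[(g+[0,0,.085],M,"over"),(g+[0,0,.036],M,"down")]; sim(s["joint_positions"],W); chain(W)
E
```

```text
[0.55620882 0.27806054 0.08014653] [ 0.84165856  0.39350541 -0.2694093 ] 23.39279264599945 24.850282073020935
[ 0.46568588  0.88492616 -0.00650744]
over q [0.04, 0.3, -0.82, 1.91, 0.25, 1.04, -1.37] err 0.000 margin 0.54
down q [0.01, 0.37, -0.79, 1.94, 0.32, 0.96, -1.42] err 0.000 margin 0.51
over: xyz [-30.4, -132.1, -4.6] dr [-0.001, 0.007, 0.004] |136mm 0deg|
down: xyz [0.0, 0.0, 49.0] dr [0.0, 0.0, 0.0] |49mm 0deg|
```

Request:
send_rows:
  xyz:
    - [-3,-13,0]
    - [-6,-26,-1]
    - [-9,-40,-1]
    - [-12,-53,-2]
    - [-15,-66,-2]
    - [-18,-79,-3]
    - [-21,-92,-3]
    - [-24,-106,-4]
    - [-27,-119,-4]
    - [-30,-132,-5]
  dr:
    - [0,0,0]
    - [0,0,0]
    - [0,0,0]
    - [0,0,0]
    - [0,0,0]
    - [0,0.005,0]
    - [0,0.006,0]
    - [0,0.007,0]
    - [0,0.007,0]
    - [0,0.007,0]

```text
time: 58.37
position: [0.4253, 0.3154, 0.0868]
tool_rot: [-2.688, -1.625, -0.009]
ft_force: [0.9, -0.1, -0.4]
grip_width: 0.267
grip_force: 24.8
```

Request:
send_rows:
  xyz:
    - [0,0,8]
    - [0,0,16]
    - [0,0,24]
    - [0,0,32]
    - [0,0,38]
    - [0,0,43]
    - [0,0,46]
    - [0,0,48]
    - [0,0,49]
    - [0,0,49]
  dr:
    - [0,0,0]
    - [0,0,0]
    - [0,0,0]
    - [0,0,0]
    - [0,0,0]
    - [0,0,0]
    - [0,0,0]
    - [0,0,0]
    - [0,0,0]
    - [0,0,0]

```text
time: 59.2
position: [0.4272, 0.3155, 0.038]
tool_rot: [-2.688, -1.624, -0.01]
ft_force: [-0.7, -0.5, -1.2]
grip_width: 0.267
grip_force: 24.9
```

```bash
python3 - <<'E'
from clr import *
p,r,s=here(); print(p,s["ft_force"],s["grip_width"]*87)
sd=get_image("side"); Cs=cam("side"); b,rr=sd[:,:,2].astype(int),sd[:,:,0].astype(int); m=((b>rr+60)&(b>80)); y,x=np.nonzero(m); print(x.min(),x.max(),y.min(),y.max(),len(x),"joint px",proj(Cs,np.r_[p[:2]+.04*r[:2,0],.026]),"plate px",proj(Cs,[.444,.348,.005]))
E
```

```text
[0.42718689 0.31552217 0.03795841] [-0.73906411 -0.53213569 -1.18759086] 23.23052028933367
214 295 279 345 2593 joint px [253.55755758 308.12440731] plate px [255.4154115  312.95110764]
```

Request:
send_rows:
  xyz:
    - [0,0,1]
    - [0,0,2]
    - [0,0,3]
    - [0,0,3]
    - [0,0,3]
    - [0,0,3]
    - [0,0,3]
    - [0,0,3]
    - [0,0,3]
    - [0,0,3]
  dr:
    - [0,0,0]
    - [0,0,0]
    - [0,0,0]
    - [0,0,0]
    - [0,0,0]
    - [0,0,0]
    - [0,0,0]
    - [0,0,0]
    - [0,0,0]
    - [0,0,0]

```text
time: 60.08
position: [0.4274, 0.3157, 0.0352]
tool_rot: [-2.688, -1.625, -0.011]
ft_force: [1.8, 1.0, 2.1]
grip_width: 0.27
grip_force: 24.9
```

Request:
send_rows:
  xyz:
    - [0,0,0]
    - [0,0,0]
    - [0,0,0]
    - [0,0,0]
    - [0,0,0]
    - [0,0,-6]
    - [0,0,-20]
    - [0,0,-50]
    - [0,0,-85]
    - [0,0,-120]
  dr:
    - [0,0,0]
    - [0,0,0]
    - [0,0,0]
    - [0,0,0]
    - [0,0,0]
    - [0,0,0]
    - [0,0,0]
    - [0,0,0]
    - [0,0,0]
    - [0,0,0]
  jaw: 50

```text
time: 60.92
position: [0.4259, 0.3151, 0.1572]
tool_rot: [-2.687, -1.625, -0.009]
ft_force: [0.1, 0.4, 0.0]
grip_width: 0.574
grip_force: 0.0
```

Request:
send_rows:
  xyz:
    - [-20,0,-20]
    - [-50,0,-40]
    - [-80,0,-60]
    - [-110,0,-80]
    - [-140,0,-100]
    - [-170,0,-120]
    - [-200,0,-120]
    - [-230,0,-120]
    - [-250,0,-120]
    - [-260,0,-120]
  dr:
    - [0,0,0]
    - [0,0,0]
    - [0,0,0]
    - [0,0,0]
    - [0,0,0]
    - [0,0,-0.05]
    - [0,0,-0.1]
    - [0,0,-0.15]
    - [0,0,-0.2]
    - [0,0,-0.2]

```text
time: 61.75
position: [0.3192, 0.1005, 0.2313]
tool_rot: [-2.486, -1.881, 0.146]
ft_force: [-0.4, -0.7, 0.6]
grip_width: 0.571
grip_force: 0.0
```

```bash
cat > chk.py <<'E'
from clr import *
p,r,s=here(); print(p,s["ft_force"],s["joint_positions"].round(2))
for nm in ("top","side"):
    I=get_image(nm); C=cam(nm); b,rr=I[:,:,2].astype(int),I[:,:,0].astype(int); m=((b>rr+60)&(b>80)); y,x=np.nonzero(m); uc,vc=(x.min()+x.max())/2,(y.min()+y.max())/2
    print(nm,"plate",x.min(),x.max(),y.min(),y.max(),len(x),ray(C,uc,vc,.012))
    k=np.zeros(m.shape,bool); k[y.min()-4:y.max()+5,x.min()-4:x.max()+5]=1; k&=I.max(2)<50; n,l,st,c=cv2.connectedComponentsWithStats(k.astype(np.uint8))
    for i in range(1,n):
        if st[i][4]>60:
            yy,xx=np.nonzero(l==i); rc=cv2.minAreaRect(np.c_[xx,yy].astype(np.float32)); bp=cv2.boxPoints(rc); e=sorted([(np.linalg.norm(bp[q]-bp[(q+1)%4]),q) for q in range(4)])[:2]
            print("  handle",st[i],[ray(C,*((bp[q]+bp[(q+1)%4])/2),.025).round(3).tolist() for _,q in e])
    if nm=="top":
        for t,u,v in (("T1",328,187),("T2",304,156),("T3",291,183)):
            w=I[v-16:v+17,u-16:u+17,0]; mm=cv2.morphologyEx((w>140).astype(np.uint8),cv2.MORPH_CLOSE,np.ones((3,3))); nn,l,st,c=cv2.connectedComponentsWithStats(mm); i=1+np.argmax(st[1:,4]); y,x=np.nonzero(l==i); (cx,cy),rad=cv2.minEnclosingCircle(np.c_[x,y].astype(np.float32)); wc=ray(C,cx+u-16,cy+v-16,.07); print(t,rad,R.from_euler('z',-TH).apply(np.r_[wc[:2]-RC,0])[:2].round(3))
E
python3 chk.py
```

```text
[0.31915282 0.10054145 0.23133285] [-0.44039077 -0.73399778  0.6175371 ] [ 0.18 -0.3  -0.46  2.07 -0.12  1.44 -0.51]
top plate 118 193 217 292 3757 [0.44195751 0.3448876  0.012     ]
  handle [154 251  34  23 290] [[0.447, 0.343, 0.025], [0.398, 0.256, 0.025]]
T1 9.192488670349121 [-0.041 -0.083]
T2 10.513532638549805 [ 0.033 -0.024]
T3 10.46966552734375 [-0.043  0.008]
side plate 214 298 277 345 3563 [0.44275725 0.34651985 0.012     ]
  handle [255 289  37  20 322] [[0.399, 0.257, 0.025], [0.449, 0.337, 0.025]]
```

The whisk's joint is about 10 mm from the plate centre and the tumblers are in place. I'll ease joint 2 off its limit, re-check and hand in.

Request:
send_rows:
  xyz:
    - [0,8,-2]
    - [0,16,-4]
    - [0,24,-6]
    - [0,32,-8]
    - [0,40,-10]
    - [0,48,-10]
    - [0,56,-10]
    - [0,60,-10]
    - [0,60,-10]
    - [0,60,-10]
  dr:
    - [0,0,0]
    - [0,0,0]
    - [0,0,0]
    - [0,0,0]
    - [0,0,0]
    - [0,0,0]
    - [0,0,0]
    - [0,0,0]
    - [0,0,0]
    - [0,0,0]

```text
time: 62.68
position: [0.3777, 0.0835, 0.2359]
tool_rot: [-2.492, -1.875, 0.149]
ft_force: [-0.0, -0.1, -0.4]
grip_width: 0.578
grip_force: 0.0
```

```bash
python3 chk.py
```

```text
[0.37768013 0.08345868 0.23593074] [-0.01918028 -0.14465897 -0.39887962] [ 0.21 -0.17 -0.46  1.97 -0.05  1.42 -0.5 ]
top plate 118 193 217 292 3752 [0.44195751 0.3448876  0.012     ]
  handle [154 251  44  45 393] [[0.462, 0.331, 0.025], [0.356, 0.209, 0.025]]
T1 9.192488670349121 [-0.041 -0.083]
T2 10.531371116638184 [ 0.033 -0.025]
T3 10.572673797607422 [-0.042  0.008]
side plate 214 297 277 345 3542 [0.44379133 0.34718649 0.012     ]
  handle [255 289  37  20 325] [[0.399, 0.256, 0.025], [0.449, 0.338, 0.025]]
```

```bash
python3 - <<'E'
from clr import *
I=get_image("top")[:,:,0]
for v in range(170,206,2): print(v,I[v,310:350:2].tolist())
E
```

```text
170 [72, 64, 63, 71, 60, 72, 87, 120, 117, 118, 81, 62, 114, 118, 118, 120, 86, 88, 117, 114]
172 [75, 99, 104, 107, 79, 94, 90, 122, 118, 118, 73, 68, 117, 118, 117, 117, 74, 96, 119, 121]
174 [77, 116, 119, 118, 78, 93, 92, 123, 117, 120, 70, 86, 117, 124, 121, 118, 66, 119, 120, 119]
176 [76, 113, 118, 116, 72, 73, 114, 116, 119, 125, 73, 90, 117, 119, 119, 120, 69, 115, 121, 119]
178 [95, 116, 114, 106, 76, 74, 114, 143, 165, 169, 86, 127, 142, 120, 118, 116, 68, 115, 118, 118]
180 [88, 119, 117, 108, 76, 81, 159, 174, 175, 160, 76, 139, 176, 155, 119, 112, 68, 117, 117, 118]
182 [70, 111, 116, 100, 74, 111, 172, 174, 174, 156, 79, 142, 176, 174, 135, 64, 62, 95, 116, 124]
184 [65, 92, 117, 97, 92, 143, 176, 175, 176, 148, 78, 141, 174, 174, 167, 82, 58, 69, 80, 114]
186 [64, 93, 115, 94, 111, 147, 179, 174, 176, 149, 81, 138, 176, 174, 175, 108, 61, 70, 68, 90]
188 [64, 92, 114, 82, 121, 149, 178, 174, 179, 151, 85, 141, 175, 174, 175, 116, 57, 71, 65, 81]
190 [68, 93, 117, 82, 98, 142, 179, 175, 179, 144, 98, 169, 175, 175, 174, 103, 58, 69, 69, 70]
192 [74, 107, 119, 77, 88, 143, 182, 175, 175, 126, 113, 171, 174, 175, 168, 80, 59, 74, 70, 74]
194 [71, 88, 88, 67, 82, 120, 171, 175, 170, 112, 123, 173, 178, 175, 125, 61, 63, 67, 68, 84]
196 [57, 58, 58, 53, 58, 56, 69, 69, 77, 65, 86, 114, 125, 114, 64, 60, 57, 70, 68, 96]
198 [77, 75, 66, 69, 85, 67, 54, 54, 52, 50, 52, 47, 53, 51, 51, 56, 55, 52, 57, 55]
200 [70, 76, 73, 67, 71, 69, 66, 69, 67, 74, 68, 63, 65, 63, 61, 68, 62, 79, 71, 73]
202 [118, 116, 116, 105, 104, 106, 104, 103, 94, 77, 78, 75, 79, 73, 66, 69, 67, 68, 67, 85]
204 [113, 115, 115, 117, 118, 115, 117, 112, 114, 116, 115, 116, 115, 109, 106, 104, 101, 104, 91, 76]
```

```bash
python3 -c "
from bench import *
print(close_job())"
```

```text
the job is handed in; nothing more can be done
None
```

I handed the job in at about 63 s of the 210 s, but no verdict came back. By my last camera checks, all three tumblers are mouth down under the riser (tightest about 8 mm inside the limit), the whisk lies across the plate about 10 mm off centre after I had to put it back once, and the bowl and canister had not moved when last checked, before that re-pick.

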